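# Fetch a hose connector from a tip-out bin

## Task

Tip the bin that holds the square-bodied hose connector fully forward on its hinge, take the connector out of the back of it, and lay it gently, lying flat, in the empty compartment of the aluminium tray; do not drop it in. Then push the bin fully shut again. Leave the other tip-out bin shut and everything else standing where it is.

Things in the scene. Friction and masses are not known exactly. Their poses are not given: they have to be found in the camera images.
- dispenser: Fixed dispenser, 180 (x) x 150 (y) x 158 mm high, holding the connector. Origin: centre of underside. Its -x side is the front, towards the robot. A clear hood (roof underside at 153 mm, clear sides and back) covers it full width from 10 mm in front of the origin to its back; before that it is open above. In it: a white tip-out bin. A like dispenser stands beside it, left or right.
- tiltbin (a joint): Tilt of the white bin with the connector, rad: 0 = shut (upright), grows as its top tips forward (towards the dispenser's -x) about the horizontal hinge, up to a stop at 0.75. Stiff friction hinge: stays where it is left; about 6 N at the top edge moves it.
- tiltbin_hinge (a point): Middle of that bin's hinge line (runs along the dispenser's y), fixed, 60 mm in front of the dispenser's origin and 15 mm above the bench. Axes as the dispenser's.
- tiltbin_lip (a point): Middle of the top edge of that bin's front wall; moves and turns with the bin. In the bin's frame (x back, z up from the hinge, bin shut) it is at x 3, z 115 mm. Front wall: x 0 to 6, z 0 to 115, 138 mm wide. With the bin shut, a 44 mm gap between this wall and the hood's edge lets a finger reach down behind the wall from above.
- connector_c (a point): Centre of the steel hose connector, 60 g: square body 22 (along its x) x 20 x 20 mm with a 15 mm thick barbed spigot, 11 mm long, at each end; 44 mm overall along x. At the start it lies z up on the floor of the bin's back compartment, under the hood, its x within 0.25 rad of the dispenser's x. As the bin tips it may slide down to the ridge; it then lies on the sloping floor.
- tray: Aluminium tray, fixed, 170 (x) x 110 (y) x 14 mm high, walls and floor 3 mm, one cross wall in its middle (at x = 0, along y). Origin: centre of the underside. The -x half is empty; the +x half holds a cap.
- tray_empty (a point): Centre of the floor of the tray's empty compartment (inner 80 x 104 mm), 3 mm above the bench. Axes as the tray's.
- otherbin (a joint): Tilt of the bin in the second dispenser (two round caps in it), rad; 0 = shut. To be left shut.
- dispenser2: The second dispenser, same size and frame as the first. Fixed.
- tray_cap: Round steel cap, 34 mm across, 16 mm high, in the other half of the tray; origin in its underside. To be left.
- jar: Small clear round jar with a white lid, 40 mm across, 45 mm high, on the bench in front of the dispensers; origin in its underside. To be left.
- bottle: Glass bottle with orange cap, 64 mm across, 150 mm high, behind to the left; origin in its underside. To be left.
- flask: White jar, 60 mm across, 110 mm high, behind to the right; origin in its underside. To be left.
- rack: Blue tube rack, fixed, 120 x 100 mm, 97 mm high with its tubes, on the side away from the tray; origin in its underside.
- tiltbin_floor (a point): Middle of the back compartment's floor, at x 95, z 45 mm in the bin's frame (see the lip); moves and turns with the bin, z away from the floor. In front of it a cross ridge 16 mm high (x 65 to 69), behind it a rim 12 mm high (x 120 to 125); 130 mm clear between side walls, which rise 13 mm above the floor, and 55 mm in front of x 50.
There are look-alikes about, which are no part of the job. Leave any black look-alike of the dispenser alone. What is shaped like the dispenser2 but green is not meant.

How it is judged:
By the outcome, as a careful person would: the job done as asked, in the order asked, and still so for the second after the job is handed in, with the robot touching nothing.
It also fails if it takes over 58 s, if anything falls off the work surface, if the arm or the gripper's body presses on something with over 40 N, if the wrist force passes 120 N, or if a joint passes its speed limit or range.

## Robot

A 6-joint arm with a two-finger parallel gripper is mounted at the origin on the work surface. World frame = base frame: x ahead of the robot, y to its left, z up, the work surface at z = 0. Lengths are in m, angles in rad, forces in N, time in s.
With the tool pointing down it reaches from about 0.375 to 0.9 m from the base axis. Payload 3.1 kg.
Tool frame: the origin (TCP) lies midway between the tips of the shut fingers; the grasp point (between the pads) lies 19 mm behind it; z points along the fingers, y is the direction in which the jaws open and shut (so a half turn about z gives the same grasp; the last joint's range is limited). The gripper opens to 85 mm and grips with 20 to 120 N. Pads are 22 mm wide; open, the fingers measure 114 mm over their backs; the gripper's body (76 mm by 85 mm) begins 54 mm behind the grasp point. The pads swing forward as they close: fully open they stand 13 mm farther back than shut.
Start: joints at [1.143, 0.527, 1.433, -0, 1.181, -0.178], TCP at [0.154, 0.606, 0.231] pointing down, gripper open.
Joint ranges: [-3.08, 3.08], [-0.75, 2.2], [0.22, 2.44], [-1.43, 4.57], [0, 2.65], [-2.85, 2.85]. Speed limits (rad/s): [2.79, 2.79, 3.14, 3.14, 3.14, 3.14].

## Interface

Orientations are given as a unit quaternion [x, y, z, w].
In Python, from station import manip gives the robot as it stands.
- The arm moves only by the tool servo_tool, never from a script. Its argument "motion" is a list of rows, each a list of 7 numbers: the shift along the tool's x, y, z in mm, then the turn, a rotation vector about the tool's x, y, z in rad, then the opening, from -1 (shut) to 1 (fully open), so that 0 is half open. In form: [[x, y, z, rx, ry, rz, hand], ...]. A call has 1 to 12 rows; each row shifts and turns the pose as measured when the row begins, along the tool's axes as they then stand; what a row does not reach is not made up. A row lasts 1/12 s, in which the tool goes at most 41.7 mm and 7.16 degrees, less where a joint would pass 70% of its speed; a pose out of reach is approached as far as the arm can. A call with a gripper value outside its range is refused whole. The fingers move at their own pace and stop on an object; "grip_force" is the grip in N (left out, the last holds). Time passes only in rows, so rows that do not move let the fingers close. It gives the time, the measured TCP pose, the force and the opening at its end, in the units of the state.
- manip.sense(): the state, without advancing time (a new reading comes with each control period).
- manip.snapshot(name): name is "scene" or "top" or "wrist"; returns a dict with "frame" (400x640x3 uint8, red, green, blue), "mtx" (3x3 intrinsics, pixels), "world_from_camera" (4x4, takes a point from camera to world coordinates). Camera axes: x right, y up, looking along -z (the intrinsics and any distortion apply to the point x, -y, -z); pixel columns grow to the right and rows downward; lengths in m; the calibration is good to about 2 mm. A picture is of the moment at which its call begins. There is no depth.
- manip.sign_off(): hands the job in, once; it reports no verdict.
The state is a dict: "t": time; "q": joint angles; "qd": joint speeds; "tau": joint torques, N m; "tcp_pos": TCP position; "tool_rot": TCP orientation; "force": force on the tool from outside, world axes, zero at the start; "ft_torque": the same for the moment, N m; "finger_gap": opening from 0.0 (shut) to 1.0 (fully open).
Only numpy, scipy, OpenCV 4.12 (cv2) and the standard library are available. Lean on these libraries where they do the work, as an engineer would, in place of code of your own. Each camera call takes 0.05 s, during which the arm holds its last target.

## Working session

There is one attempt and no reset: what is moved stays moved. The work goes in short steps, Python scripts to look and compute and a tool call to move; the robot and the scene stay as the last step left them, time stands still between calls to the robot, and variables do not carry over. Pictures are saved under pics/ and viewed, and the job is handed in when it is done.

Besides the shell and the picture viewer there is one more tool, called after "Call:" in YAML: its name, and indented under it one key for each argument. servo_tool: Moves the arm, as the interface text tells. Its arguments: {"type":"object","properties":{"motion":{"type":"array"},"grip_force":{"type":"number"}},"required":["motion"]}

```bash
ls; mkdir -p pics; python3 - <<'E'
from station import manip
import cv2
s=manip.sense()
print({k:s[k] for k in ('t','tcp_pos','tool_rot','force','finger_gap')})
for n in ('scene','top','wrist'):
    d=manip.snapshot(n)
    cv2.imwrite(f'pics/{n}0.png',d['frame'][:,:,::-1]); print(n,d['mtx'],d['world_from_camera'],[k for k in d])
E
```

```text
pics
{'t': 0.0, 'tcp_pos': array([0.15415962, 0.6049405 , 0.23032554]), 'tool_rot': array([ 1.24569918e-01,  9.92210239e-01, -1.03301019e-03, -3.30107713e-04]), 'force': array([-0.96462257,  0.83843892,  0.10868946]), 'finger_gap': 0.9995858275931386}
scene [[455.40758391   0.         323.034694  ]
 [  0.         455.40758391 200.32615996]
 [  0.           0.           1.        ]] [[-0.99828908 -0.0557431   0.01765288  0.46823873]
 [ 0.05843719 -0.94080533  0.33387188  0.35152924]
 [-0.00200313  0.33433224  0.94245315  1.1696492 ]
 [ 0.          0.          0.          1.        ]] ['frame', 'mtx', 'world_from_camera']
top [[422.0717146    0.         314.99206179]
 [  0.         422.0717146  199.38256509]
 [  0.           0.           1.        ]] [[-0.01086184  0.98689439 -0.16100151  0.2577715 ]
 [-0.99993215 -0.01139789 -0.00240627 -0.03719487]
 [-0.00420981  0.16096445  0.98695123  1.140942  ]
 [ 0.          0.          0.          1.        ]] ['frame', 'mtx', 'world_from_camera']
wrist [[331.64528619   0.         319.12516722]
 [  0.         331.64528619 199.26162998]
 [  0.           0.           1.        ]] [[ 0.24660095 -0.91614464 -0.31601735  0.07230932]
 [ 0.96911488  0.23242196  0.08244014  0.62575097]
 [-0.00207772 -0.32658693  0.94516488  0.37308473]
 [ 0.          0.          0.          1.        ]] ['frame', 'mtx', 'world_from_camera']
```

View pics/scene0.png

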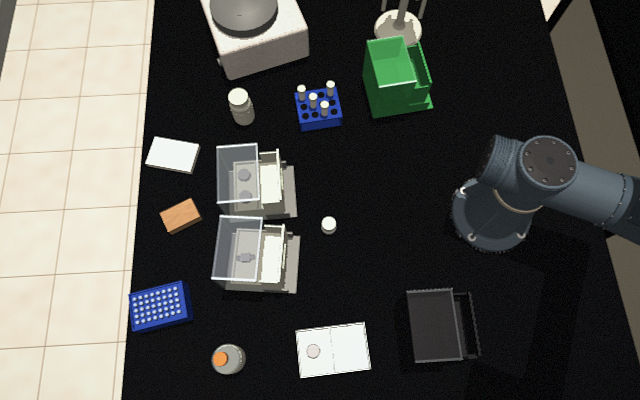

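View pics/top0.png

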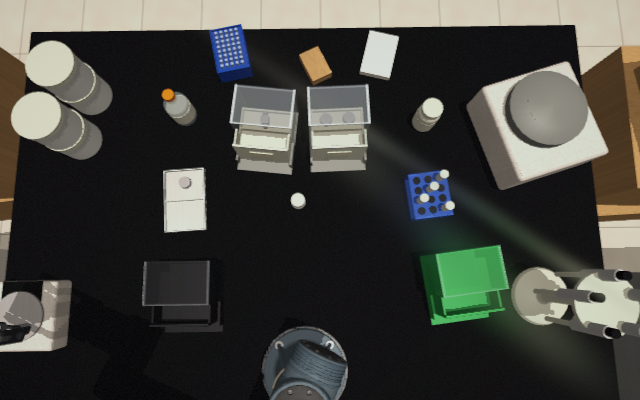

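View pics/wrist0.png

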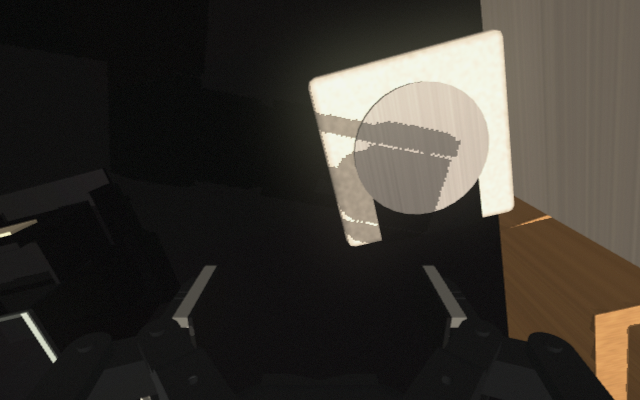

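```bash
python3 - <<'E'
import cv2
a=cv2.imread('pics/top0.png')[75:185,220:380]; cv2.imwrite('pics/topc.png',cv2.resize(a,None,fx=5,fy=5,interpolation=cv2.INTER_CUBIC))
a=cv2.imread('pics/scene0.png')[205:300,200:310]; cv2.imwrite('pics/scenec.png',cv2.resize(a,None,fx=6,fy=6,interpolation=cv2.INTER_CUBIC))
a=cv2.imread('pics/top0.png')[155:245,150:310]; cv2.imwrite('pics/trayc.png',cv2.resize(a,None,fx=5,fy=5,interpolation=cv2.INTER_CUBIC))
E
```

```text
(no output)
```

View pics/topc.png

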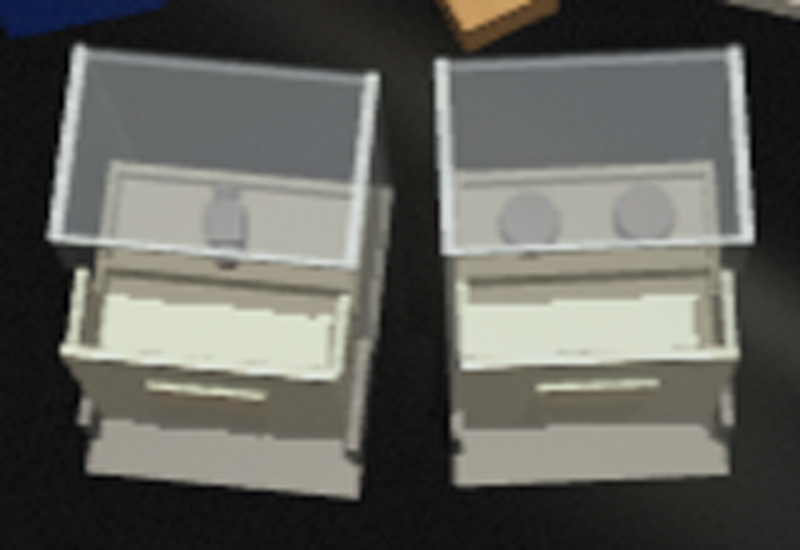

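View pics/scenec.png

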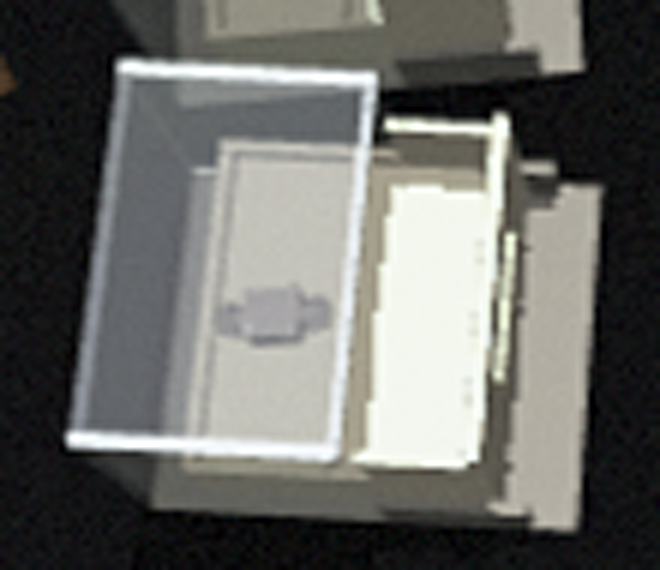

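View pics/trayc.png

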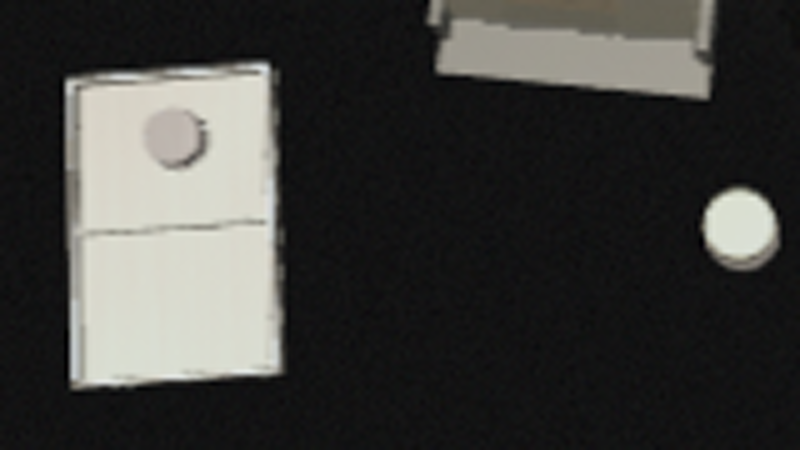

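```bash
cat > h.py <<'E'
import numpy as np, cv2
from scipy.optimize import least_squares
from scipy.spatial.transform import Rotation as R
C={'scene':(np.array([[455.40758391,0,323.034694],[0,455.40758391,200.32615996],[0,0,1]]),np.array([[-0.99828908,-0.0557431,0.01765288,0.46823873],[0.05843719,-0.94080533,0.33387188,0.35152924],[-0.00200313,0.33433224,0.94245315,1.1696492],[0,0,0,1]])),
'top':(np.array([[422.0717146,0,314.99206179],[0,422.0717146,199.38256509],[0,0,1]]),np.array([[-0.01086184,0.98689439,-0.16100151,0.2577715],[-0.99993215,-0.01139789,-0.00240627,-0.03719487],[-0.00420981,0.16096445,0.98695123,1.140942],[0,0,0,1]]))}
def proj(c,P):
    K,T=C[c] if isinstance(c,str) else c
    p=(np.asarray(P)-T[:3,3])@T[:3,:3]; p=p*[1,-1,-1]
    q=p@K.T; return q[...,:2]/q[...,2:]
def ray(c,uv,z):
    K,T=C[c] if isinstance(c,str) else c
    d=np.linalg.inv(K)@[uv[0],uv[1],1]; d=T[:3,:3]@(d*[1,-1,-1])
    o=T[:3,3]; return o+d*(z-o[2])/d[2]
def loc(p,L):
    c,s=np.cos(p[2]),np.sin(p[2]); L=np.asarray(L)
    return np.stack([p[0]+c*L[...,0]-s*L[...,1],p[1]+s*L[...,0]+c*L[...,1],L[...,2]],-1)
E
python3 - <<'E'
from h import *
L=np.array([[.09,.075,.158],[.09,-.075,.158],[-.01,.075,.158],[-.01,-.075,.158]])
top=np.array([[236,84.4],[295,90],[230.4,123],[291,128]]); 
sc=np.array([[211.7,278.3],[220,215.8],[255.8,280.8],[262,217.5]])
for uv in top: print('t',ray('top',uv,.158))
for uv in sc: print('s',ray('scene',uv,.158))
f=lambda p: np.r_[(proj('top',loc(p,L))-top).ravel(),(proj('scene',loc(p,L))-sc).ravel()]
r=least_squares(f,[.6,.1,0]); print(r.x,np.round(r.fun,1))
p=r.x
print('base front top',[ray('top',u,.004) for u in ([237.4,169.6],[292,174.4])],[ray('scene',u,.004) for u in ([296.7,293.3],[300.5,235.8])])
print('expected',loc(p,[[-.09,.075,0],[-.09,-.075,0]]))
# lip shut outer front edge
print('lip',loc(p,[-.057,0,.13]),'hinge',loc(p,[-.06,0,.015]))
# tray
L2=np.array([[.085,.055,.014],[.085,-.055,.014],[-.085,.055,.014],[-.085,-.055,.014]])
tt=np.array([[66,77],[272,64],[72,387],[283,374]])/5+[150,155]
g=lambda p:(proj('top',loc(p,L2))-tt).ravel()
r2=least_squares(g,[.5,.25,0]); print('tray',r2.x,np.round(r2.fun,1))
print(proj('scene',loc(r2.x,L2)), 'empty',loc(r2.x,[-.0425,0,.003]))
# connector
print('conn top',ray('top',[220+225/5,75+220/5],.08),'scene',ray('scene',[200+272/6,205+313/6],.08))
for q in ray('top',[220+225/5,75+220/5],.08),ray('scene',[200+272/6,205+313/6],.08):
    c,s=np.cos(p[2]),np.sin(p[2]);d=q[:2]-p[:2];print(c*d[0]+s*d[1],-s*d[0]+c*d[1])
print('jar',ray('top',[150+740/5,155+225/5],.045))
print('disp2 corners',ray('top',[220+440/5,75+60/5],.158),ray('top',[220+447/5,75+252/5],.158))
E
```

```text
t [0.70828132 0.15728554 0.158     ]
t [0.69178425 0.01149862 0.158     ]
t [0.60882177 0.16900288 0.158     ]
t [0.59432849 0.0215245  0.158     ]
s [0.70712243 0.16212412 0.158     ]
s [0.69118579 0.01713567 0.158     ]
s [0.60927142 0.17344405 0.158     ]
s [0.59352195 0.02706885 0.158     ]
[ 0.61085167  0.09669599 -0.10732471] [-1.8 -0.  -0.4 -0.2 -1.4 -0.  -0.7  0.6 -0.6 -0.2 -0.4 -1.9  0.1 -0.5
  0.3 -1.6]
base front top [array([0.52909774, 0.17906913, 0.004     ]), array([0.51374526, 0.02819507, 0.004     ])] [array([0.52758861, 0.18407324, 0.004     ]), array([0.51167631, 0.03438138, 0.004     ])]
expected [[0.52940341 0.18090514 0.        ]
 [0.5133356  0.03176821 0.        ]]
lip [0.55417963 0.10280176 0.13      ] hinge [0.55119689 0.10312311 0.015     ]
tray [0.44471537 0.31857697 0.06195024] [ 0.7  0.3 -0.4 -0.   0.4  0.1 -0.7 -0.3]
[[300.28426054 375.55788357]
 [295.63492056 327.80823679]
 [371.22213965 366.38531346]
 [364.29002258 319.21132077]] empty [0.4022969  0.31594577 0.003     ]
conn top [0.64654019 0.09453192 0.08      ] scene [0.64503868 0.10076041 0.08      ]
0.035714988534391576 0.0016713015762213146
0.03355493741233969 0.007703107591650911
jar [0.43542326 0.01019399 0.045     ]
disp2 corners [ 0.69920614 -0.02060151  0.158     ] [ 0.60035987 -0.02319269  0.158     ]
```

```bash
cat >> h.py <<'E'
D=[.61085,.0967,-.1073]
def disp(x,y,z): return loc(D,[x/1e3,y/1e3,z/1e3])
def toolR(tilt=0,yaw=None):
    # tool x -> -dispenser x, z down, then leaning: tilt>0 tool tip points away from robot
    yaw=D[2] if yaw is None else yaw
    return R.from_euler('z',yaw)*R.from_euler('y',-tilt)*R.from_matrix(np.array([[-1,0,0],[0,1,0],[0,0,-1.]]))
def plan(pos,Rt,n,s=None):
    from station import manip
    s=s or manip.sense(); p=np.array(s['tcp_pos']); R0=R.from_quat(s['tool_rot'])
    w=(R0.inv()*Rt).as_rotvec()
    d=R0.inv().apply(np.asarray(pos)-p)*1e3
    print('from',p.round(4),'to',np.round(pos,4),'dist mm',np.linalg.norm(d).round(1),'rot',w.round(3),'force',np.round(s['force'],1),'gap',round(s['finger_gap'],3),'t',round(s['t'],2))
    print('total tool shift',d.round(1))
    for i in range(n):
        Ri=R0*R.from_rotvec(w*i/n)
        print(np.round(Ri.inv().apply((np.asarray(pos)-p)/n)*1e3,1),(w/n).round(3))
E
python3 - <<'E'
from h import *
print(toolR(.75).apply([[1,0,0],[0,0,1]]))
plan(disp(-32,0,200),toolR(),18)
E
```

```text
[[-0.72748084  0.07835965 -0.68163876]
 [ 0.67771857 -0.07299957 -0.73168887]]
from [0.1542 0.6051 0.2306] to [0.579  0.1001 0.2   ] dist mm 660.6 rot [-0.002 -0.    -0.142] force [-0.3  0.4 -1.5] gap 0.999 t 0.15
total tool shift [-536.5 -384.3   31. ]
[-29.8 -21.3   1.7] [-0.    -0.    -0.008]
[-29.6 -21.6   1.7] [-0.    -0.    -0.008]
[-29.5 -21.8   1.7] [-0.    -0.    -0.008]
[-29.3 -22.    1.7] [-0.    -0.    -0.008]
[-29.1 -22.3   1.7] [-0.    -0.    -0.008]
[-28.9 -22.5   1.7] [-0.    -0.    -0.008]
[-28.8 -22.7   1.7] [-0.    -0.    -0.008]
[-28.6 -23.    1.7] [-0.    -0.    -0.008]
[-28.4 -23.2   1.7] [-0.    -0.    -0.008]
[-28.2 -23.4   1.7] [-0.    -0.    -0.008]
[-28.  -23.6   1.7] [-0.    -0.    -0.008]
[-27.8 -23.9   1.7] [-0.    -0.    -0.008]
[-27.6 -24.1   1.7] [-0.    -0.    -0.008]
[-27.5 -24.3   1.7] [-0.    -0.    -0.008]
[-27.3 -24.5   1.7] [-0.    -0.    -0.008]
[-27.1 -24.7   1.7] [-0.    -0.    -0.008]
[-26.9 -24.9   1.7] [-0.    -0.    -0.008]
[-26.7 -25.2   1.7] [-0.    -0.    -0.008]
```

Possible confusions in the top view:
- The left white bin at (265,119) holds one square body with spigots. This is the one I choose, and the close crop confirms it.
- The right white bin, with two round caps at (326,118) and (349,117).
- The black look-alike at (178,285).
- The green look-alike at (465,280).

Call:
servo_tool:
  motion:
    - [-29, -22, 0, 0, 0, -0.01, -1]
    - [-29, -22, 0, 0, 0, -0.01, -1]
    - [-29, -22, 0, 0, 0, -0.01, -1]
    - [-29, -22, 0, 0, 0, -0.01, -1]
    - [-29, -22, 0, 0, 0, -0.01, -1]
    - [-29, -22, 0, 0, 0, -0.01, -1]
    - [-29, -22, 0, 0, 0, -0.01, -1]
    - [-29, -22, 0, 0, 0, -0.01, -1]
    - [-29, -23, 0, 0, 0, -0.01, -1]
    - [-29, -23, 0, 0, 0, -0.01, -1]
    - [-29, -23, 0, 0, 0, -0.01, -1]
    - [-29, -23, 0, 0, 0, -0.01, -1]

```text
t: 1.15
tcp_pos: [0.4501, 0.2682, 0.2265]
tool_rot: [0.054, 0.999, -0.0, -0.003]
force: [0.7, 0.2, -0.1]
finger_gap: -0.0
```

```bash
python3 - <<'E'
from h import *
from station import manip
plan(disp(-32,0,200),toolR(),8)
d=manip.snapshot('wrist'); cv2.imwrite('pics/w1.png',d['frame'][:,:,::-1]); np.save('w1.npy',d['world_from_camera']); print(d['world_from_camera'])
E
```

```text
from [0.4501 0.2682 0.2265] to [0.579  0.1001 0.2   ] dist mm 213.4 rot [-0.001 -0.006 -0.001] force [ 0.7  0.2 -0.1] gap -0.0 t 1.15
total tool shift [-146.5 -153.1   25.8]
[-18.3 -19.1   3.2] [-0.    -0.001 -0.   ]
[-18.3 -19.1   3.2] [-0.    -0.001 -0.   ]
[-18.3 -19.1   3.2] [-0.    -0.001 -0.   ]
[-18.3 -19.1   3.3] [-0.    -0.001 -0.   ]
[-18.3 -19.1   3.3] [-0.    -0.001 -0.   ]
[-18.3 -19.2   3.3] [-0.    -0.001 -0.   ]
[-18.3 -19.2   3.3] [-0.    -0.001 -0.   ]
[-18.3 -19.2   3.3] [-0.    -0.001 -0.   ]
[[ 1.07576774e-01 -9.41373672e-01 -3.19754353e-01  3.66803419e-01]
 [ 9.94196528e-01  1.01631952e-01  3.52733619e-02  2.76897123e-01]
 [-7.08155053e-04 -3.21693262e-01  9.46843674e-01  3.69571181e-01]
 [ 0.00000000e+00  0.00000000e+00  0.00000000e+00  1.00000000e+00]]
```

View pics/w1.png

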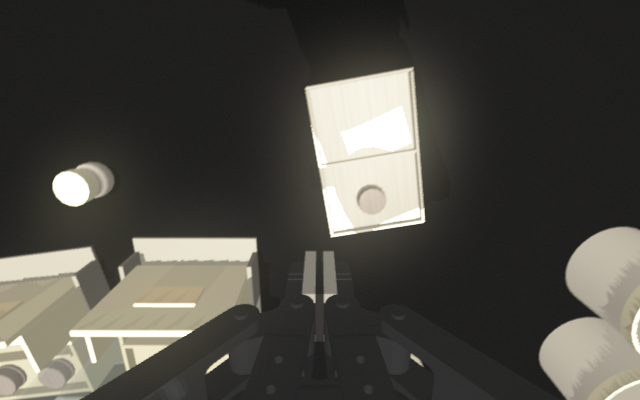

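```bash
python3 - <<'E'
from h import *
C['w1']=(np.array([[331.64528619,0,319.12516722],[0,331.64528619,199.26162998],[0,0,1]]),np.load('w1.npy'))
L2=np.array([[.085,.055,.014],[.085,-.055,.014],[-.085,.055,.014],[-.085,-.055,.014]])
tt=np.array([[66,77],[272,64],[72,387],[283,374]])/5+[150,155]
w=np.array([[425,222],[331,237],[413,69],[306,87]])
for name,obs in (('top',tt),('w1',w)):
    r=least_squares(lambda p:(proj(name,loc(p,L2))-obs).ravel(),[.5,.25,0]); print(name,r.x,r.fun.round(1))
# base plate front corners, lip corners
print('basefront',ray('w1',[134,238],.004),ray('w1',[257,238],.004),'exp',disp(-90,-75,4),disp(-90,75,4))
print('lip',ray('w1',[72,333],.130),'exp',disp(-60,-69,130), proj('w1',disp(-60,69,130)))
E
```

```text
top [0.44471537 0.31857697 0.06195024] [ 0.7  0.3 -0.4 -0.   0.4  0.1 -0.7 -0.3]
w1 [0.44743458 0.32252277 0.0590453 ] [-0.2  1.1  0.1  0.4  0.7 -1.1 -0.7  0.2]
basefront [0.51549128 0.03471449 0.004     ] [0.53149161 0.18305232 0.004     ] exp [0.51333553 0.03176981 0.004     ] [0.52939967 0.18090715 0.004     ]
lip [0.54846689 0.03718191 0.13      ] exp [0.54380557 0.03452248 0.13      ] [223.95352025 328.97696625]
```

Call:
servo_tool:
  motion:
    - [-18, -19, 1, 0, 0, 0, -1]
    - [-18, -19, 1, 0, 0, 0, -1]
    - [-18, -19, 1, 0, 0, 0, -1]
    - [-18, -19, 1, 0, 0, 0, -1]
    - [-18, -19, 1, 0, 0, 0, -1]
    - [-18, -19, 1, 0, 0, 0, -1]
    - [-18, -19, 1, 0, 0, 0, -1]
    - [-18, -19, 1, 0, 0, 0, -1]
    - [0, 0, 0, 0, 0, 0, -1]

```text
t: 1.95
tcp_pos: [0.5888, 0.085, 0.2164]
tool_rot: [0.06, 0.998, -0.002, -0.0]
force: [-0.2, -0.3, -0.4]
finger_gap: -0.002
```

```bash
python3 - <<'E'
from h import *
from station import manip
plan(disp(-32,0,150),toolR(),2)
for n in ('scene','top','wrist'):
    d=manip.snapshot(n);f=d['frame'][:,:,::-1]
    if n=='wrist':cv2.imwrite('pics/w2.png',f);np.save('w2.npy',d['world_from_camera'])
    else:
        a=f[75:185,220:380] if n=='top' else f[200:300,200:330]
        cv2.imwrite(f'pics/{n}2.png',cv2.resize(a,None,fx=5,fy=5,interpolation=cv2.INTER_CUBIC))
E
```

```text
from [0.5888 0.085  0.2164] to [0.579  0.1001 0.15  ] dist mm 68.8 rot [-0.004 -0.    -0.012] force [-0.2 -0.3 -0.4] gap -0.002 t 1.95
total tool shift [11.5 14.1 66.4]
[ 5.7  7.  33.2] [-0.002 -0.    -0.006]
[ 5.7  7.  33.2] [-0.002 -0.    -0.006]
```

View pics/w2.png

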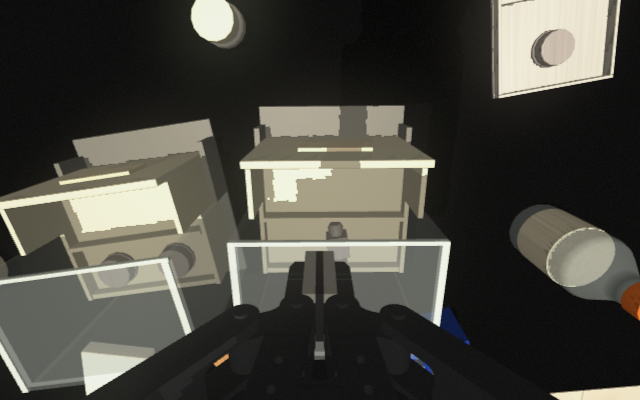

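View pics/scene2.png

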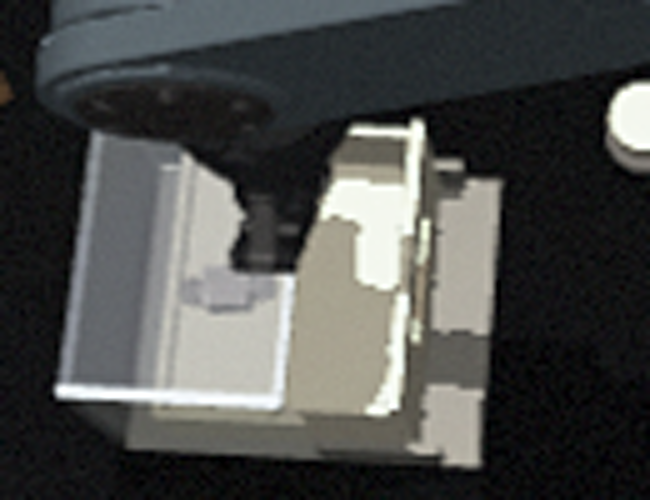

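```bash
python3 - <<'E'
from h import *
C['w2']=(np.array([[331.64528619,0,319.12516722],[0,331.64528619,199.26162998],[0,0,1]]),np.load('w2.npy'))
L=np.array([[-.01,-.075,.158],[-.01,.075,.158],[-.054,-.069,.130],[-.054,.069,.130],[-.09,-.075,.004],[-.09,.075,.004]])
o=np.array([[229,242],[449,241],[241,167],[434,167],[260,106],[404,106]])
r=least_squares(lambda p:(proj('w2',loc(p,L))-o).ravel(),D);print(r.x,r.fun.round(1))
E
```

```text
[ 0.61142989  0.09785251 -0.11406102] [-2.1 -0.2  1.8  0.4 -0.9  1.   1.3  0.5 -0.7 -0.5  0.7 -0.9]
```

```bash
sed -i 's/^D=.*/D=[.6113,.0975,-.110]/' h.py; python3 - <<'E'
from h import *
plan(disp(-34,0,160),toolR(),3)
E
```

```text
from [0.5848 0.089  0.2163] to [0.5775 0.1012 0.16  ] dist mm 58.0 rot [-0.002 -0.006 -0.006] force [-1.   0.4  0. ] gap -0.001 t 2.1
total tool shift [ 8.3 11.4 56.3]
[ 2.8  3.8 18.8] [-0.001 -0.002 -0.002]
[ 2.8  3.8 18.8] [-0.001 -0.002 -0.002]
[ 2.8  3.8 18.8] [-0.001 -0.002 -0.002]
```

Call:
servo_tool:
  motion:
    - [2, 3, 15, 0, 0, 0, -1]
    - [2, 3, 15, 0, 0, 0, -1]
    - [2, 2, 12, 0, 0, 0, -1]
    - [0, 0, 5, 0, 0, 0, -1]
    - [0, 0, 0, 0, 0, 0, -1]
    - [0, 0, 0, 0, 0, 0, -1]

```text
t: 2.6
tcp_pos: [0.5744, 0.1049, 0.1689]
tool_rot: [0.054, 0.999, -0.0, -0.004]
force: [0.3, 0.6, -0.3]
finger_gap: 0.001
```

```bash
python3 - <<'E'
from h import *
from station import manip
plan(disp(-34,0,106),toolR(),3)
d=manip.snapshot('wrist')
cv2.imwrite('pics/w3.png',d['frame'][:,:,::-1])
E
```

```text
from [0.5744 0.1049 0.1689] to [0.5775 0.1012 0.106 ] dist mm 63.1 rot [-0.001 -0.008  0.002] force [ 0.3  0.6 -0.3] gap 0.001 t 2.6
total tool shift [-4.  -3.3 62.9]
[-1.3 -1.1 21. ] [-0.    -0.003  0.001]
[-1.3 -1.1 21. ] [-0.    -0.003  0.001]
[-1.2 -1.1 21. ] [-0.    -0.003  0.001]
```

View pics/w3.png

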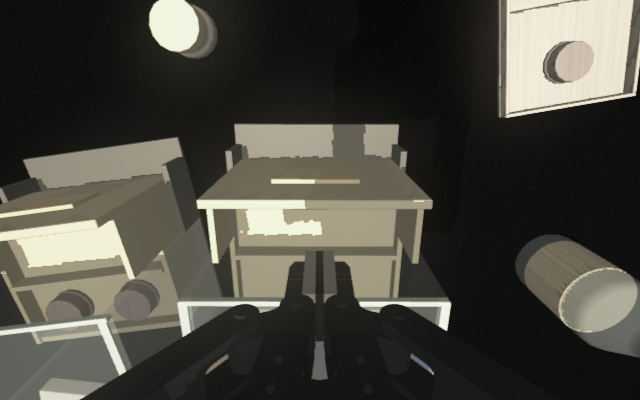

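The lip is at row 205, the hood edge at row 300, and the closed tips at (320,252) are between them. I'm going down into the gap.

Call:
servo_tool:
  motion:
    - [-1, -1, 12, 0, -0.003, 0, -1]
    - [-1, -1, 12, 0, -0.003, 0, -1]
    - [-1, -1, 12, 0, 0, 0, -1]
    - [0, 0, 12, 0, 0, 0, -1]
    - [0, 0, 8, 0, 0, 0, -1]
    - [0, 0, 3, 0, 0, 0, -1]
    - [0, 0, 0, 0, 0, 0, -1]

```text
t: 3.23
tcp_pos: [0.5824, 0.1028, 0.1148]
tool_rot: [0.053, 0.999, 0.0, 0.007]
force: [0.1, 0.3, 0.0]
finger_gap: -0.0
```

```bash
python3 - <<'E'
from h import *
# arc: finger starts touching wall back face; tool rotates with bin about the hinge
plan(disp(-42,0,106),toolR(),2)
H=disp(-60,0,15); 
print('H',H)
n=24
def pose(th,off):  # tcp in bin frame (x=6+11+off, z=91)
    x,z=17+off,91
    return disp(-60+x*np.cos(th)-z*np.sin(th),0,15+x*np.sin(th)+z*np.cos(th))
for th in np.linspace(0,.78,7): print(round(th,2),pose(th,0).round(4))
for k in (0,1): 
    th=.78/n*k; print(toolR(th).inv().apply(pose(th+.78/n,0)-pose(th,0))*1e3)
E
```

```text
from [0.5824 0.1028 0.1148] to [0.5696 0.1021 0.106 ] dist mm 15.6 rot [0.001 0.013 0.004] force [0.1 0.3 0. ] gap -0.0 t 3.23
total tool shift [12.8 -2.   8.6]
[ 6.4 -1.   4.3] [0.001 0.007 0.002]
[ 6.4 -1.   4.3] [0.001 0.007 0.002]
H [0.55166263 0.1040867  0.015     ]
0.0 [0.5686 0.1022 0.106 ]
0.13 [0.5567 0.1035 0.1074]
0.26 [0.5447 0.1049 0.1073]
0.39 [0.5329 0.1062 0.1056]
0.52 [0.5214 0.1074 0.1024]
0.65 [0.5104 0.1086 0.0977]
0.78 [0.5001 0.1098 0.0916]
[ 2.96595672e+00 -4.20454177e-15 -5.04347597e-01]
[ 2.96595672e+00 -3.18200864e-15 -5.04347597e-01]
```

Call:
servo_tool:
  motion:
    - [4, 0, 4, 0, 0.004, 0, -1]
    - [4, -1, 3, 0, 0.004, 0, -1]
    - [4, 0, 1, 0, -0.01, 0, -1]
    - [3, 0, 0, 0, -0.033, 0, -1]
    - [3, 0, 0, 0, -0.033, 0, -1]
    - [3, 0, 0, 0, -0.033, 0, -1]
    - [3, 0, 0, 0, -0.033, 0, -1]
    - [3, 0, 0, 0, -0.033, 0, -1]

```text
t: 3.9
tcp_pos: [0.5703, 0.1033, 0.1115]
tool_rot: [0.053, 0.992, -0.004, 0.113]
force: [5.0, -1.4, -2.0]
finger_gap: -0.004
```

```bash
cat >> h.py <<'E'
def where(s=None):
    from station import manip
    s=s or manip.sense(); p=np.array(s['tcp_pos']); c,sn=np.cos(D[2]),np.sin(D[2]); d=p-[D[0],D[1],0]
    x,y,z=1e3*(c*d[0]+sn*d[1]),1e3*(-sn*d[0]+c*d[1]),1e3*p[2]
    Z=R.from_quat(s['tool_rot']).apply([0,0,1]); t=np.arctan2(c*Z[0]+sn*Z[1],-Z[2])
    X,Zr=x+60,z-15
    print('disp',np.round([x,y,z],1),'tool tilt',t.round(3),'bin angle if in contact(x17):',round(float(np.arctan2(Zr,X)*-1+np.pi/2+np.arcsin(min(1,17/np.hypot(X,Zr)))),3),'F',np.round(s['force'],1),'t',round(s['t'],2))
E
python3 - <<'E'
from h import *
where()
E
```

```text
disp [-41.4   1.3 111.5] tool tilt 0.227 bin angle if in contact(x17): 0.364 F [ 5.  -1.4 -2. ] t 3.9
```

Call:
servo_tool:
  motion:
    - [6, 0, 0, 0, 0, 0, -1]
    - [6, 0, 0, 0, 0, 0, -1]
    - [6, 0, -1, 0, -0.01, 0, -1]
    - [6, 0, -1, 0, -0.01, 0, -1]
    - [6, 0, -1, 0, -0.02, 0, -1]
    - [6, 0, -1, 0, -0.02, 0, -1]

```text
t: 4.4
tcp_pos: [0.5531, 0.1058, 0.1157]
tool_rot: [0.053, 0.984, -0.005, 0.17]
force: [4.7, -1.5, -1.9]
finger_gap: -0.001
```

```bash
sed -i 's/round(float(np.arctan2(Zr,X)\*-1+np.pi\/2+np.arcsin(min(1,17\/np.hypot(X,Zr)))),3)/round(float(np.arcsin(min(1,17\/np.hypot(X,Zr)))-np.arctan2(X,Zr)),3)/' h.py; python3 - <<'E'
from h import *
where()
E
```

```text
disp [-58.8   1.9 115.7] tool tilt 0.341 bin angle if in contact(x17): 0.158 F [ 4.7 -1.5 -1.9] t 4.4
```

Call:
servo_tool:
  motion:
    - [6, 0, 3, 0, 0, 0, -1]
    - [6, 0, 3, 0, 0, 0, -1]
    - [6, 0, 2, 0, -0.01, 0, -1]
    - [6, 0, 2, 0, -0.01, 0, -1]
    - [6, 0, 1, 0, -0.01, 0, -1]
    - [6, 0, 1, 0, -0.01, 0, -1]

```text
t: 4.9
tcp_pos: [0.5484, 0.1095, 0.1084]
tool_rot: [0.053, 0.973, -0.002, 0.224]
force: [4.3, -4.3, 4.8]
finger_gap: -0.001
```

```bash
python3 - <<'E'
from h import *
where()
E
```

```text
disp [-63.8   5.  108.4] tool tilt 0.451 bin angle if in contact(x17): 0.224 F [ 4.3 -4.3  4.8] t 4.9
```

```bash
cat > snap.py <<'E'
import sys
from h import *
from station import manip
k=sys.argv[1]; o=[]
for n,b in (('scene',(195,305,190,340)),('top',(70,190,200,360))):
    f=manip.snapshot(n)['frame'][:,:,::-1][b[0]:b[1],b[2]:b[3]]
    o.append(cv2.resize(f,(800,int(800*f.shape[0]/f.shape[1])),interpolation=cv2.INTER_CUBIC)); cv2.imwrite(f'pics/{n}{k}.png',o[-1])
d=manip.snapshot('wrist'); cv2.imwrite(f'pics/w{k}.png',d['frame'][:,:,::-1]); np.save(f'w{k}.npy',d['world_from_camera'])
where()
E
python3 snap.py 4
```

```text
disp [-65.5   5.  107.5] tool tilt 0.447 bin angle if in contact(x17): 0.244 F [2.6 0.7 5.3] t 5.05
```

View pics/scene4.png

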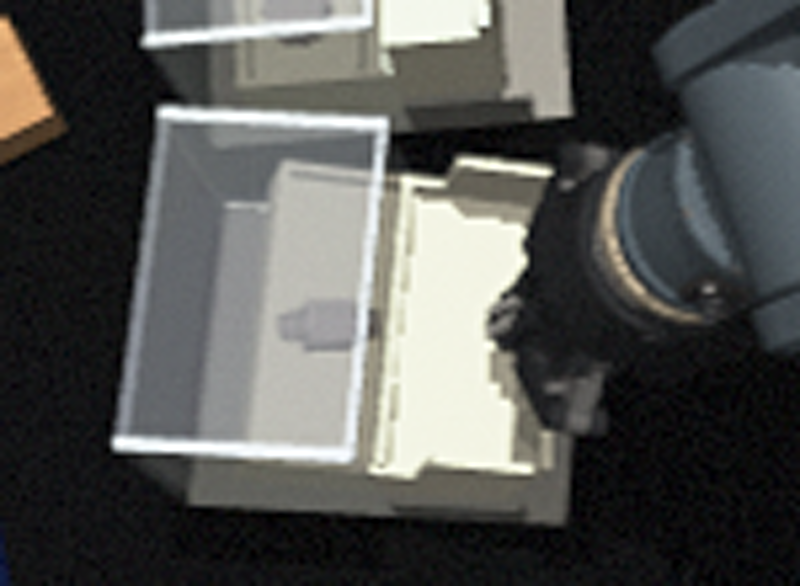

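View pics/w4.png

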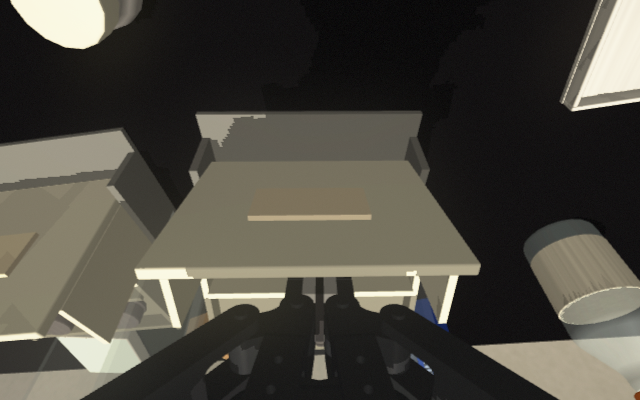

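Call:
servo_tool:
  motion:
    - [7, -1, -2, 0, 0, 0, -1]
    - [7, -1, -2, 0, 0, 0, -1]
    - [7, -1, -2, 0, 0, 0, -1]
    - [7, 0, -2, 0, 0, 0, -1]
    - [7, 0, -2, 0, 0, 0, -1]
    - [7, 0, -2, 0, 0, 0, -1]

```text
t: 5.55
tcp_pos: [0.527, 0.1111, 0.1095]
tool_rot: [0.053, 0.97, 0.001, 0.236]
force: [5.4, -1.5, -0.4]
finger_gap: 0.003
```

```bash
python3 - <<'E'
from h import *
where()
E
```

```text
disp [-85.3   4.2 109.5] tool tilt 0.475 bin angle if in contact(x17): 0.436 F [ 5.4 -1.5 -0.4] t 5.55
```

Call:
servo_tool:
  motion:
    - [7, 0, 1, 0, -0.01, 0, -1]
    - [7, 0, 1, 0, -0.01, 0, -1]
    - [7, 0, 1, 0, -0.01, 0, -1]
    - [7, 0, 1, 0, -0.01, 0, -1]
    - [7, 0, 1, 0, -0.01, 0, -1]
    - [7, 0, 1, 0, -0.01, 0, -1]

```text
t: 6.05
tcp_pos: [0.5202, 0.1187, 0.1223]
tool_rot: [0.057, 0.968, -0.005, 0.245]
force: [4.9, -1.5, -0.8]
finger_gap: -0.004
```

```bash
python3 - <<'E'
from h import *
where()
E
```

```text
disp [-92.8  11.1 122.3] tool tilt 0.496 bin angle if in contact(x17): 0.449 F [ 4.9 -1.5 -0.8] t 6.05
```

```bash
python3 snap.py 5; python3 -c "
from station import manip
s=manip.sense();print(s['q'].round(3),s['qd'].round(3),s['tau'].round(1),s['ft_torque'].round(2))"
```

```text
disp [-93.2  11.3 122.3] tool tilt 0.496 bin angle if in contact(x17): 0.452 F [ 4.2 -0.5  4.1] t 6.2
[ 0.049  0.53   2.111 -1.43   0.06   0.011] [-0.004  0.002  0.006 -0.002 -0.005  0.004] [  0.9 -30.7  -3.5  -0.   -0.2   0. ] [-0.16 -0.56 -0.05]
```

View pics/w5.png

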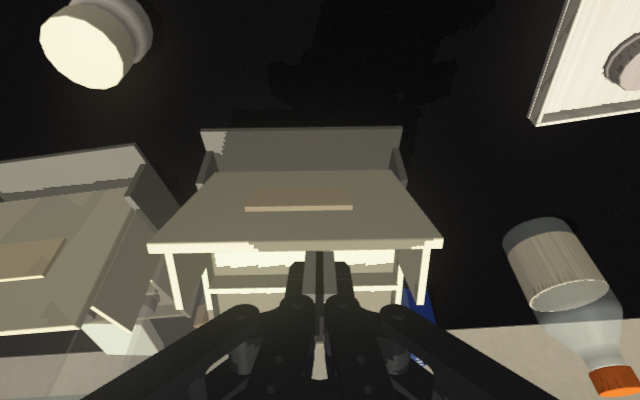

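View pics/scene5.png

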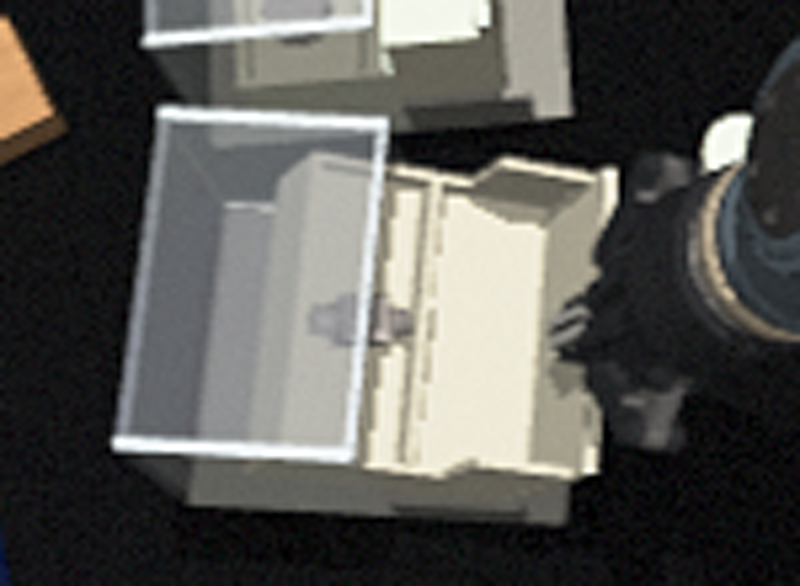

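Call:
servo_tool:
  motion:
    - [0, 0, 0, 0, 0.08, 0, -1]
    - [0, -1, 0, 0, 0.08, 0, -1]
    - [0, -1, 0, 0, 0.08, 0, -1]
    - [0, -1, 0, 0, 0.08, 0, -1]
    - [0, -1, 0, 0, 0.08, 0, -1]
    - [0, 0, 0, 0, 0.04, 0, -1]
    - [0, 0, 0, 0, 0, 0, -1]

```text
t: 6.78
tcp_pos: [0.5179, 0.0979, 0.1214]
tool_rot: [0.068, 0.982, -0.032, 0.176]
force: [0.3, 0.6, -0.0]
finger_gap: -0.001
```

```bash
python3 snap.py 6; python3 -c "
from station import manip
s=manip.sense();print(s['q'].round(3),s['tcp_pos'].round(4),s['tool_rot'].round(4))"
```

```text
disp [-93.3  -9.9 121.3] tool tilt 0.358 bin angle if in contact(x17): 0.457 F [1.2 0.2 0.5] t 6.93
[ 0.03   0.516  2.02  -0.365  0.276 -1.069] [0.5175 0.0979 0.1213] [ 0.0668  0.9815 -0.0322  0.1767]
```

View pics/w6.png

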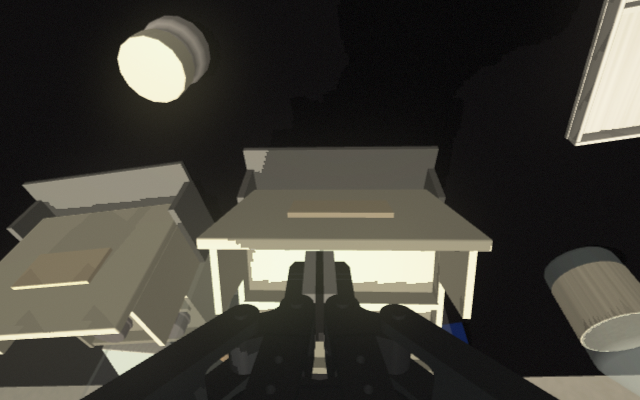

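```bash
python3 - <<'E'
from h import *
plan(disp(-84,0,104),toolR(),6)
E
```

```text
from [0.5175 0.0979 0.1213] to [0.5278 0.1067 0.104 ] dist mm 22.0 rot [-0.045  0.358 -0.026] force [1.2 0.2 0.5] gap 0.003 t 6.93
total tool shift [-2.5 10.9 19. ]
[-0.4  1.8  3.2] [-0.008  0.06  -0.004]
[-0.6  1.8  3.1] [-0.008  0.06  -0.004]
[-0.8  1.8  3.1] [-0.008  0.06  -0.004]
[-1.   1.7  3.1] [-0.008  0.06  -0.004]
[-1.2  1.7  3. ] [-0.008  0.06  -0.004]
[-1.4  1.7  3. ] [-0.008  0.06  -0.004]
```

Call:
servo_tool:
  motion:
    - [-1, 1, 2, -0.01, 0.06, 0, -1]
    - [-1, 2, 3, -0.01, 0.06, 0, -1]
    - [-1, 2, 3, -0.01, 0.06, -0.01, -1]
    - [-1, 2, 3, -0.01, 0.06, -0.01, -1]
    - [-1, 1, 3, 0, 0.06, 0, -1]
    - [-1, 1, 2, 0, 0.03, 0, -1]
    - [0, 0, 0, 0, 0, 0, -1]

```text
t: 7.52
tcp_pos: [0.5223, 0.1036, 0.1052]
tool_rot: [0.054, 0.998, -0.007, 0.007]
force: [0.2, 0.1, -0.1]
finger_gap: 0.004
```

```bash
python3 - <<'E'
from h import *
where()
plan(disp(-84,0,104),toolR(),1)
from station import manip
s=manip.sense();print(s['q'].round(3))
E
```

```text
disp [-89.1  -3.8 105.2] tool tilt 0.015 bin angle if in contact(x17): 0.492 F [ 0.2  0.1 -0.1] t 7.52
from [0.5223 0.1036 0.1052] to [0.5278 0.1067 0.104 ] dist mm 6.5 rot [-0.013  0.015  0.002] force [ 0.2  0.1 -0.1] gap 0.004 t 7.52
total tool shift [-5.1  3.8  1.3]
[-5.1  3.8  1.3] [-0.013  0.015  0.002]
[-0.006  0.59   1.782 -0.022  0.756 -1.453]
```

Call:
servo_tool:
  motion:
    - [6, 0, 2, 0, 0, 0, -1]
    - [6, 0, 2, 0, 0, 0, -1]
    - [6, 0, 2, 0, 0, 0, -1]
    - [6, 0, 2, 0, 0, 0, -1]
    - [6, 0, 3, 0, 0, 0, -1]
    - [6, 0, 3, 0, 0, 0, -1]

```text
t: 8.02
tcp_pos: [0.497, 0.106, 0.0923]
tool_rot: [0.054, 0.998, -0.009, 0.028]
force: [8.3, -1.2, 6.9]
finger_gap: -0.001
```

```bash
python3 - <<'E'
from h import *
where()
E
```

```text
disp [-114.6   -4.1   92.3] tool tilt 0.056 bin angle if in contact(x17): 0.795 F [ 8.3 -1.2  6.9] t 8.02
```

Call:
servo_tool:
  motion:
    - [8, 0, 0, 0, 0.01, 0, -1]
    - [8, 0, 0, 0, 0.01, 0, -1]
    - [8, 0, 0, 0, 0.01, 0, -1]

```text
t: 8.27
tcp_pos: [0.4938, 0.107, 0.0963]
tool_rot: [0.053, 0.998, -0.009, 0.041]
force: [10.3, -2.2, 1.8]
finger_gap: -0.0
```

```bash
python3 snap.py 7
```

```text
disp [-118.1   -3.4   96.6] tool tilt 0.083 bin angle if in contact(x17): 0.79 F [ 9.9 -1.8  3.5] t 8.42
```

View pics/scene7.png

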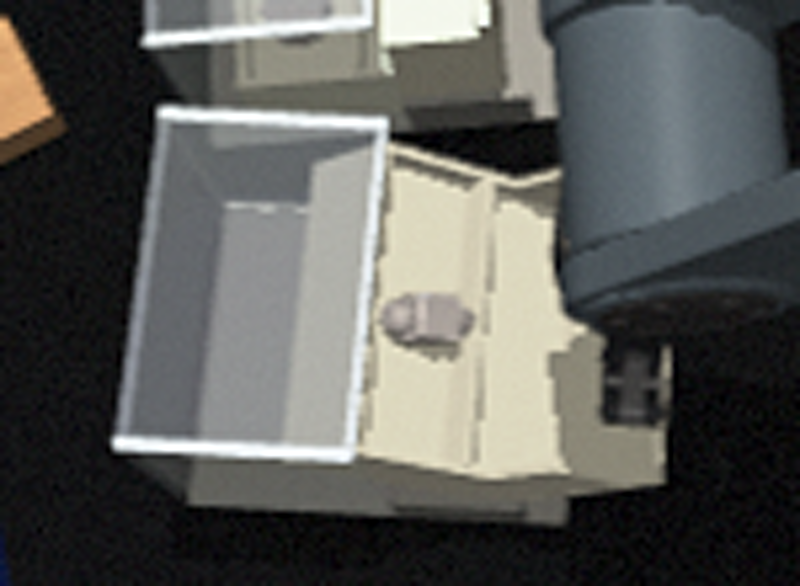

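View pics/w7.png

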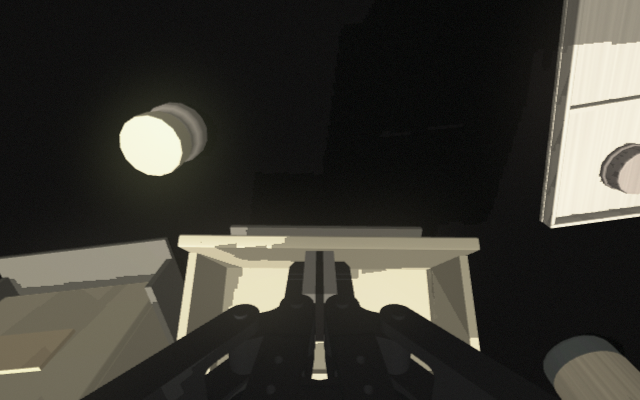

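```bash
cat >> h.py <<'E'
WK=np.array([[331.64528619,0,319.12516722],[0,331.64528619,199.26162998],[0,0,1]])
def binp(th,x,y,z):
    return disp(-60+x*np.cos(th)-z*np.sin(th),y,15+x*np.sin(th)+z*np.cos(th))
E
python3 - <<'E'
from h import *
C['w7']=(WK,np.load('w7.npy'))
for th in (.65,.7,.75): print(th,[proj('w7',binp(th,x,y,115)).round(0) for x in (0,6) for y in (-69,69)], 'ridge',[proj('scene',binp(th,67,y,61)).round(1) for y in (65,-65)])
# in scene7 crop, scale 800/150
E
```

```text
0.65 [array([174., 257.]), array([482., 261.]), array([173., 271.]), array([484., 275.])] ridge [array([273.7, 281. ]), array([278.3, 227.5])]
0.7 [array([176., 245.]), array([481., 248.]), array([174., 258.]), array([482., 262.])] ridge [array([275.5, 281.1]), array([280.2, 227.5])]
0.75 [array([178., 232.]), array([479., 235.]), array([175., 245.]), array([481., 249.])] ridge [array([277.4, 281.1]), array([282. , 227.6])]
```

Call:
servo_tool:
  motion:
    - [16, 0, 1, 0, 0.01, 0, -1]
    - [18, 0, 1, 0, 0.01, 0, -1]
    - [0, 0, 0, 0, 0, 0, -1]

```text
t: 8.67
tcp_pos: [0.4935, 0.1081, 0.1014]
tool_rot: [0.051, 0.996, -0.008, 0.073]
force: [-2.4, -0.4, -0.6]
finger_gap: 0.004
```

```bash
python3 - <<'E'
from h import *
where()
plan(disp(-100,0,96),toolR(),1)
E
```

```text
disp [-118.3   -2.4  101.4] tool tilt 0.146 bin angle if in contact(x17): 0.757 F [-2.4 -0.4 -0.6] t 8.67
from [0.4935 0.1081 0.1014] to [0.5119 0.1085 0.096 ] dist mm 19.2 rot [-0.007  0.146  0.007] force [-2.4 -0.4 -0.6] gap 0.004 t 8.67
total tool shift [-17.3   2.3   8. ]
[-17.3   2.3   8. ] [-0.007  0.146  0.007]
```

Call:
servo_tool:
  motion:
    - [-4, 0, -15, 0, 0.02, 0, 0]
    - [-6, 0, -20, 0, 0.02, 0, 0]
    - [-8, 0, -22, 0, 0.02, 0, 0]
    - [-10, 0, -22, 0, 0.02, 0, 0]
    - [-10, 0, -15, 0, 0.02, 0, 0]
    - [-10, 0, -5, 0, 0.02, 0, 0]
    - [-5, 0, 0, 0, 0, 0, 0]
    - [0, 0, 0, 0, 0, 0, 0]

```text
t: 9.33
tcp_pos: [0.513, 0.1045, 0.2014]
tool_rot: [0.05, 0.999, -0.009, -0.006]
force: [0.3, -0.4, 0.1]
finger_gap: 0.504
```

```bash
python3 snap.py 8; python3 -c "
from station import manip
s=manip.sense();print(s['q'].round(3),s['finger_gap'])"
python3 - <<'E'
import cv2
a=cv2.imread('pics/w8.png')[100:340,160:480];cv2.imwrite('pics/w8c.png',cv2.resize(a,None,fx=2.5,fy=2.5,interpolation=cv2.INTER_CUBIC))
E
```

```text
disp [-99.7  -3.7 200.7] tool tilt -0.014 bin angle if in contact(x17): 0.3 F [-0.1 -0.2  0.4] t 9.48
[-0.002  0.439  1.708 -0.02   1.011 -1.462] 0.5010602903825879
```

View pics/w8c.png

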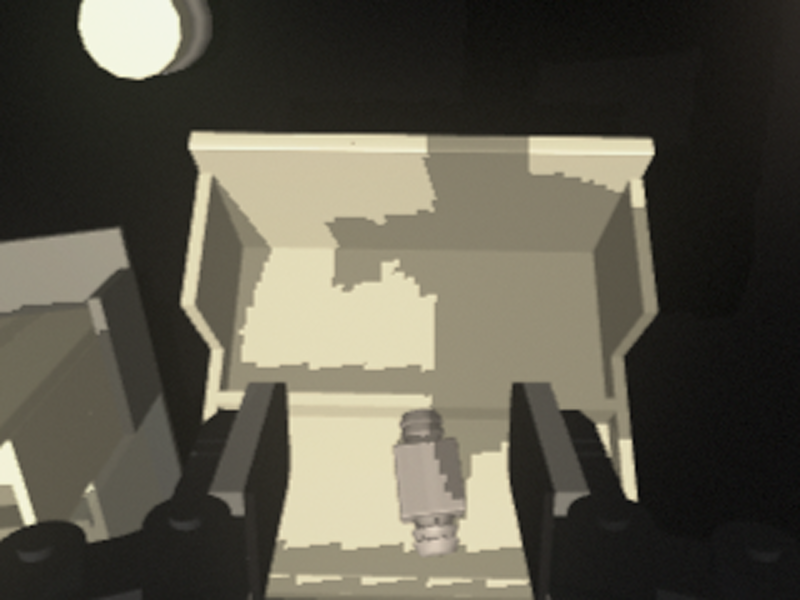

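View pics/scene8.png

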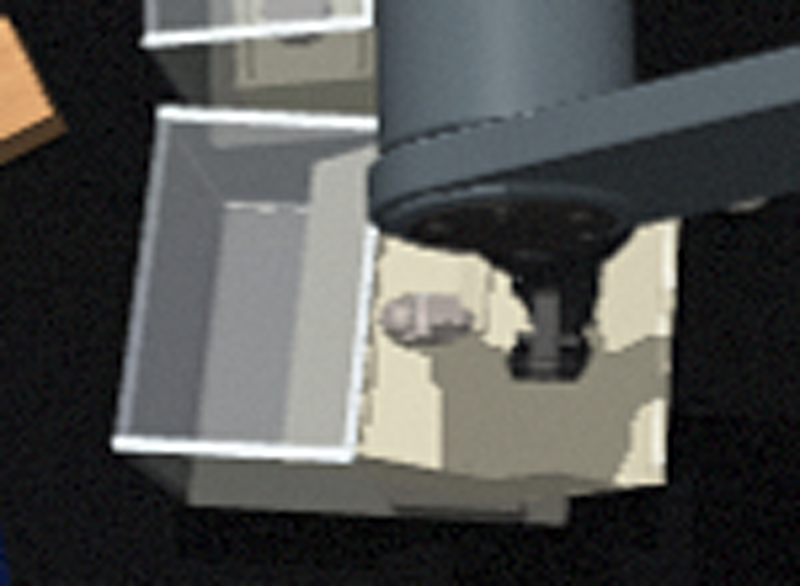

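View pics/top8.png

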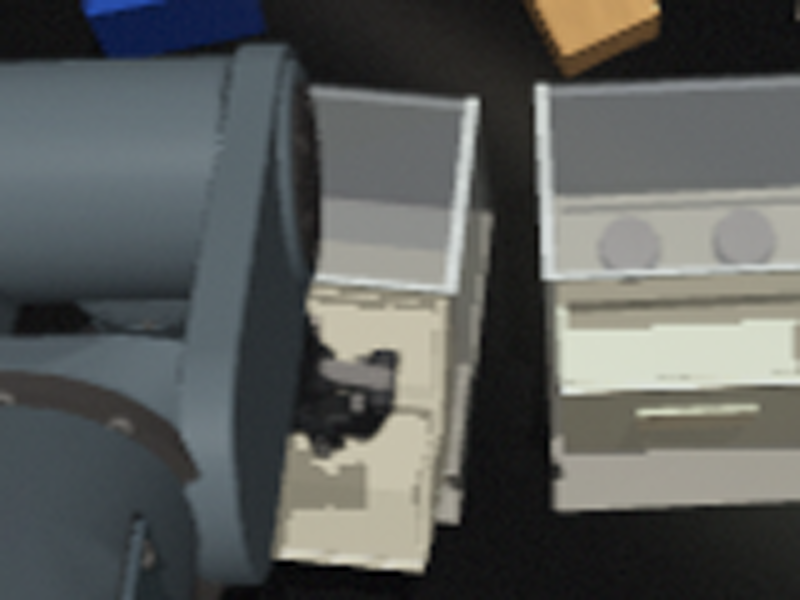

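```bash
python3 - <<'E'
from h import *
C['w8']=(WK,np.load('w8.npy'))
th=.75
def P(p,l): 
    c,s=np.cos(p[2]),np.sin(p[2]); return binp(th,p[0]+c*l[0]-s*l[1],p[1]+s*l[0]+c*l[1],55+l[2])
l=[(-11,-10,10),(-11,10,10),(11,-10,10),(11,10,10),(-22,0,0),(22,0,0)]
o=np.array([[398,444],[456,440],[400,515],[466,512],[421,408],[436,555]])/2.5+[160,100]
wt=np.array([1,1,1,1,.7,.7])[:,None]
f=lambda p:((np.array([proj('w8',P(p,a)) for a in l])-o)*wt).ravel()
r=least_squares(f,[91,5,0]);print(r.x,(r.fun*2.5).round(0))
print('lip proj',[(proj('w8',binp(t,x,y,115))-[160,100])*2.5 for t in (.72,.75) for x,y in((0,-69),(0,69),(6,69))])
print('ridge top front/back edges',[(proj('w8',binp(th,x,y,61))-[160,100])*2.5 for x in (65,69) for y in(-65,65)])
print('center world',P(r.x,(0,0,0)), 'hood edge', (proj('w8',disp(-10,0,153))-[160,100])*2.5)
E
```

```text
[9.23779401e+01 4.87256953e+00 9.13585267e-02] [-3. -1.  3. -2. -0.  1.  0. -1.  1.  4. -1.  0.]
lip proj [array([187.02306221, 137.11055714]), array([653.4215089 , 143.35554336]), array([655.49155971, 161.25869539]), array([188.4383034 , 127.17871882]), array([652.20124609, 133.30784869]), array([654.4169118 , 150.69780501])]
ridge top front/back edges [array([214.82577086, 388.18116638]), array([616.08348163, 395.30935018]), array([213.43748924, 400.29830599]), array([617.20714611, 407.55666617])]
center world [0.58211738 0.1056253  0.11821127] hood edge [412.37859083 612.64890255]
```

```bash
cat >> h.py <<'E'
M=R.from_matrix(np.array([[-1,0,0],[0,1,0],[0,0,-1.]]))
def grasp(t,dz,x=92,y=4.9,psi=.091,th=.75):
    Rc=R.from_euler('z',D[2])*R.from_euler('y',-th)*R.from_euler('z',psi)
    Rt=Rc*R.from_euler('y',th-t)*M
    return binp(th,x,y,55)+Rt.apply([0,0,dz/1e3]),Rt
E
python3 - <<'E'
from h import *
p,Rt=grasp(.4,-55); plan(p,Rt,7)
p,Rt=grasp(.4,4.5); print(p,Rt.as_quat().round(3))
E
```

```text
from [0.5118 0.1047 0.2007] to [0.5607 0.1097 0.1686] dist mm 58.7 rot [ 0.032 -0.415 -0.065] force [-0.1 -0.2  0.4] gap 0.501 t 9.48
total tool shift [-48.6  10.5  31.2]
[-6.9  1.5  4.5] [ 0.005 -0.059 -0.009]
[-6.7  1.5  4.9] [ 0.005 -0.059 -0.009]
[-6.4  1.4  5.2] [ 0.005 -0.059 -0.009]
[-6.1  1.4  5.6] [ 0.005 -0.059 -0.009]
[-5.8  1.4  5.9] [ 0.005 -0.059 -0.009]
[-5.4  1.3  6.3] [ 0.005 -0.059 -0.009]
[-5.   1.3  6.6] [ 0.005 -0.059 -0.009]
[0.58357657 0.10535066 0.11381323] [ 0.015  0.98  -0.035  0.197]
```

Call:
servo_tool:
  motion:
    - [-7, 1, 4, 0, -0.05, -0.01, 0]
    - [-7, 1, 5, 0.01, -0.06, -0.01, 0]
    - [-6, 1, 5, 0, -0.06, -0.01, 0]
    - [-6, 1, 5, 0, -0.06, -0.01, 0]
    - [-6, 1, 5, 0.01, -0.06, -0.01, 0]
    - [-5, 1, 4, 0.01, -0.06, -0.01, 0]
    - [-3, 1, 2, 0, -0.03, 0, 0]
    - [0, 0, 0, 0, 0, 0, 0]

```text
t: 10.15
tcp_pos: [0.5431, 0.1085, 0.1667]
tool_rot: [0.015, 0.983, -0.033, 0.178]
force: [-0.8, 0.2, -0.5]
finger_gap: 0.502
```

```bash
python3 - <<'E'
from h import *
from station import manip
where(); p,Rt=grasp(.4,-40); plan(p,Rt,1); print(manip.sense()['q'].round(3))
d=manip.snapshot('wrist'); cv2.imwrite('pics/w9.png',d['frame'][:,:,::-1]); np.save('w9.npy',d['world_from_camera'])
E
```

```text
disp [-68.9   3.4 166.7] tool tilt 0.362 bin angle if in contact(x17): 0.171 F [-0.8  0.2 -0.5] t 10.15
from [0.5431 0.1085 0.1667] to [0.5665 0.1086 0.1548] dist mm 26.2 rot [ 0.002 -0.039  0.   ] force [-0.8  0.2 -0.5] gap 0.502 t 10.15
total tool shift [-17.6   1.9  19.3]
[-17.6   1.9  19.3] [ 0.002 -0.039  0.   ]
[ 0.042  0.447  1.925 -0.21   0.425 -1.321]
```

View pics/w9.png

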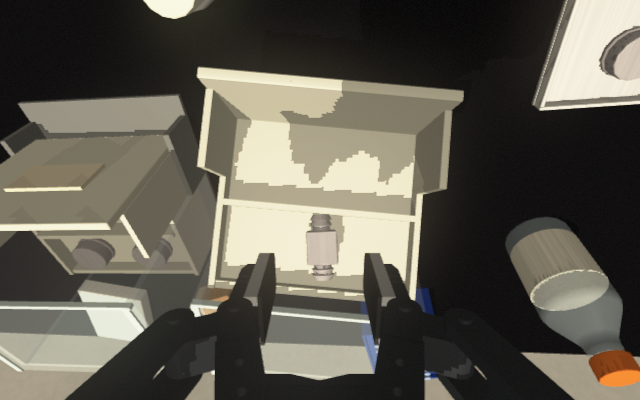

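Call:
servo_tool:
  motion:
    - [-6, 1, 6, 0, -0.02, 0, 0]
    - [-6, 1, 6, 0, -0.02, 0, 0]
    - [-5, 0, 5, 0, 0, 0, 0]
    - [-2, 0, 6, 0, 0, 0, 0]
    - [0, 0, 4, 0, 0, 0, 0]
    - [0, 0, 0, 0, 0, 0, 0]

```text
t: 10.7
tcp_pos: [0.5697, 0.1077, 0.1464]
tool_rot: [0.015, 0.98, -0.034, 0.193]
force: [-0.8, 0.5, 0.0]
finger_gap: 0.5
```

```bash
python3 - <<'E'
from h import *
from station import manip
where(); p,Rt=grasp(.4,4.5); plan(p,Rt,1); print(manip.sense()['q'].round(3))
d=manip.snapshot('wrist'); cv2.imwrite('pics/w10.png',d['frame'][:,:,::-1]); np.save('w10.npy',d['world_from_camera'])
E
```

```text
disp [-42.5   5.6 146.4] tool tilt 0.394 bin angle if in contact(x17): -0.004 F [-0.8  0.5  0. ] t 10.7
from [0.5697 0.1077 0.1464] to [0.5836 0.1054 0.1138] dist mm 35.5 rot [ 0.001 -0.007  0.   ] force [-0.8  0.5  0. ] gap 0.5 t 10.7
total tool shift [-0.5  0.2 35.5]
[-0.5  0.2 35.5] [ 0.001 -0.007  0.   ]
[ 0.04   0.508  1.903 -0.255  0.355 -1.278]
```

View pics/w10.png

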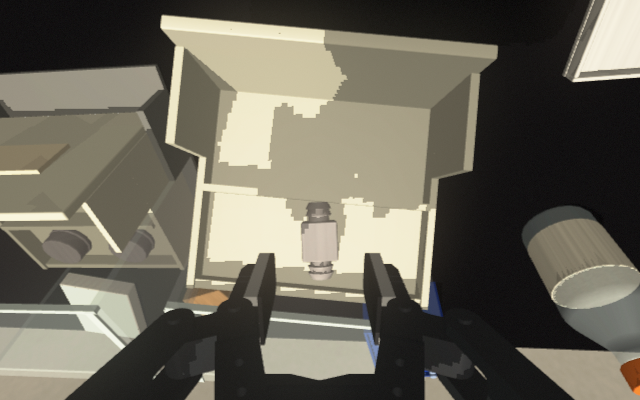

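Call:
servo_tool:
  motion:
    - [0, 0, 7, 0, 0, 0, 0]
    - [0, 0, 7, 0, 0, 0, 0]
    - [0, 0, 7, 0, 0, 0, 0]
    - [0, 0, 6, 0, 0, 0, 0]
    - [0, 0, 4, 0, 0, 0, 0]
    - [0, 0, 2, 0, 0, 0, 0]
    - [0, 0, 0, 0, 0, 0, 0]

```text
t: 11.33
tcp_pos: [0.5831, 0.1048, 0.1127]
tool_rot: [0.015, 0.981, -0.034, 0.193]
force: [0.5, 0.4, -0.0]
finger_gap: 0.494
```

```bash
python3 - <<'E'
from h import *
from station import manip
where(); p,Rt=grasp(.4,4.5); plan(p,Rt,1)
d=manip.snapshot('wrist'); cv2.imwrite('pics/w11.png',d['frame'][:,:,::-1]); np.save('w11.npy',d['world_from_camera'])
E
```

```text
disp [-28.8   4.1 112.7] tool tilt 0.393 bin angle if in contact(x17): -0.143 F [ 0.5  0.4 -0. ] t 11.33
from [0.5831 0.1048 0.1127] to [0.5836 0.1054 0.1138] dist mm 1.3 rot [ 0.001 -0.008 -0.   ] force [ 0.5  0.4 -0. ] gap 0.494 t 11.33
total tool shift [-0.8  0.5 -0.9]
[-0.8  0.5 -0.9] [ 0.001 -0.008 -0.   ]
```

View pics/w11.png

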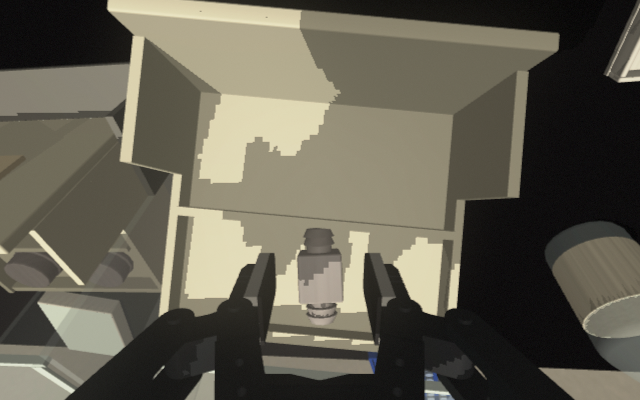

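Call:
servo_tool:
  motion:
    - [0, 0, 0, 0, 0, 0, -0.4]
    - [0, 0, 0, 0, 0, 0, -0.8]
    - [0, 0, 0, 0, 0, 0, -1]
    - [0, 0, 0, 0, 0, 0, -1]
    - [0, 0, 0, 0, 0, 0, -1]
    - [0, 0, 0, 0, 0, 0, -1]
  grip_force: 35

```text
t: 11.88
tcp_pos: [0.5826, 0.105, 0.1135]
tool_rot: [0.015, 0.98, -0.034, 0.193]
force: [-0.5, 1.0, -0.4]
finger_gap: 0.224
```

```bash
python3 - <<'E'
from h import *
from station import manip
where()
d=manip.snapshot('wrist'); cv2.imwrite('pics/w12.png',d['frame'][:,:,::-1]); np.save('w12.npy',d['world_from_camera'])
E
```

```text
disp [-29.3   4.3 113.5] tool tilt 0.393 bin angle if in contact(x17): -0.136 F [-0.5  1.  -0.4] t 11.88
```

View pics/w12.png

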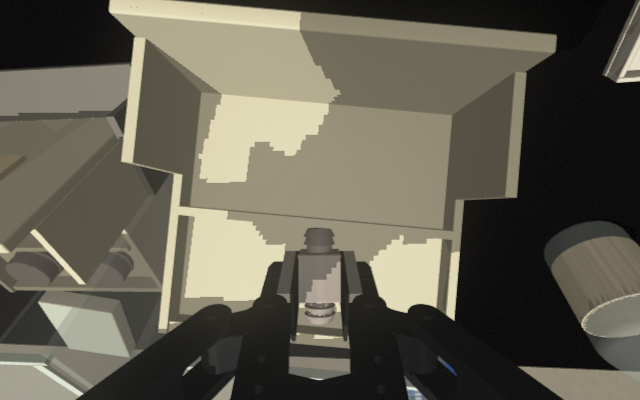

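Call:
servo_tool:
  motion:
    - [0, 0, -5, 0, 0, 0, -1]
    - [0, 0, -10, 0, 0, 0, -1]
    - [0, 0, -14, 0, 0, 0, -1]
    - [0, 0, -16, 0, 0, 0, -1]
    - [0, 0, -18, 0, 0.02, 0, -1]
    - [0, 0, -18, 0, 0.03, 0, -1]
    - [0, 0, -16, 0, 0.04, 0, -1]
    - [0, 0, -8, 0, 0.04, 0, -1]

```text
t: 12.6
tcp_pos: [0.5362, 0.1138, 0.2157]
tool_rot: [0.016, 0.992, -0.032, 0.121]
force: [0.5, 0.7, -0.6]
finger_gap: 0.224
```

```bash
python3 snap.py 13; cat >> h.py <<'E'
TR=[.446,.3205,.060]
def place(dz,rel=.357,yaw=.06,lift=0):
    Rt=toolR(-rel,yaw); c=loc(TR,[-.0425,0,.013]); return c+Rt.apply([0,0,dz/1e3])+[0,0,lift/1e3],Rt
E
python3 - <<'E'
from h import *
p,Rt=place(4.5,lift=110); plan(p,Rt,12)
E
```

```text
disp [-74.6   7.7 214.6] tool tilt 0.253 bin angle if in contact(x17): 0.158 F [ 0.1 -0.1 -1. ] t 12.75
from [0.538  0.1134 0.2146] to [0.402  0.3179 0.1188] dist mm 263.6 rot [-0.055  0.602 -0.106] force [ 0.1 -0.1 -1. ] gap 0.221 t 12.75
total tool shift [160.5 204.1  45.6]
[13.4 17.   3.8] [-0.005  0.05  -0.009]
[13.  17.1  4.5] [-0.005  0.05  -0.009]
[12.6 17.2  5.3] [-0.005  0.05  -0.009]
[12.2 17.3  6. ] [-0.005  0.05  -0.009]
[11.7 17.4  6.6] [-0.005  0.05  -0.009]
[11.2 17.4  7.3] [-0.005  0.05  -0.009]
[10.7 17.5  7.9] [-0.005  0.05  -0.009]
[10.1 17.5  8.5] [-0.005  0.05  -0.009]
[ 9.5 17.6  9.1] [-0.005  0.05  -0.009]
[ 8.9 17.6  9.6] [-0.005  0.05  -0.009]
[ 8.2 17.7 10.2] [-0.005  0.05  -0.009]
[ 7.6 17.7 10.6] [-0.005  0.05  -0.009]
```

View pics/w13.png

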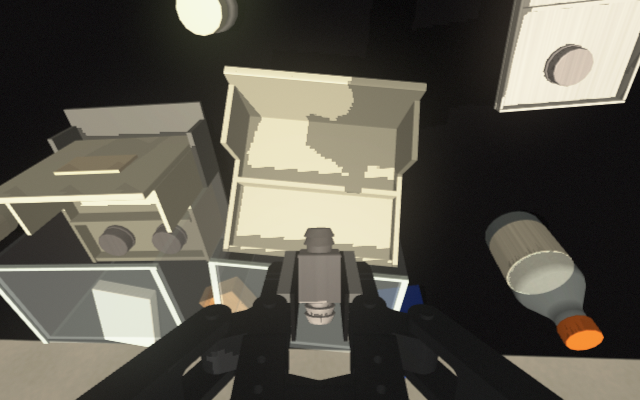

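View pics/scene13.png

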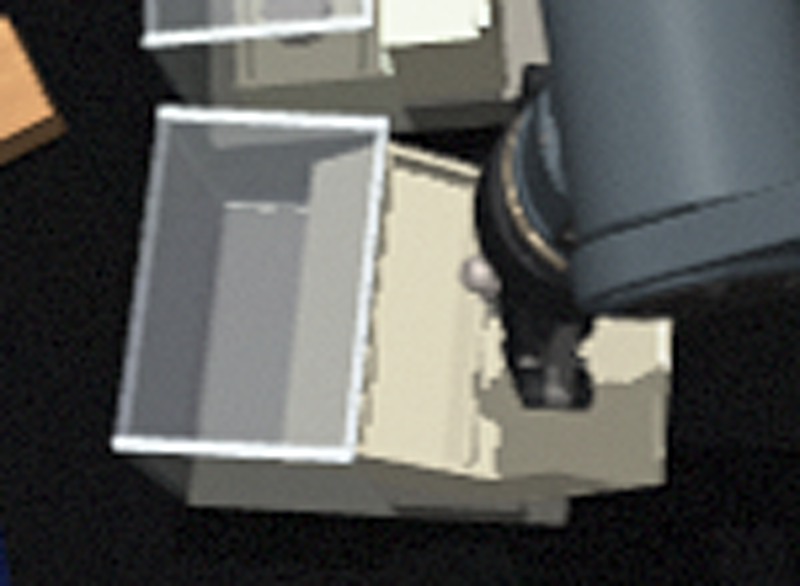

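Call:
servo_tool:
  motion:
    - [13, 17, 2, -0.005, 0.05, -0.01, -1]
    - [13, 17, 3, -0.005, 0.05, -0.01, -1]
    - [13, 17, 4, -0.005, 0.05, -0.01, -1]
    - [12, 17, 5, -0.005, 0.05, -0.01, -1]
    - [12, 17, 6, -0.005, 0.05, -0.01, -1]
    - [11, 17, 7, -0.005, 0.05, -0.01, -1]
    - [11, 17, 8, -0.005, 0.05, -0.01, -1]
    - [10, 17, 8, -0.005, 0.05, -0.01, -1]
    - [9, 16, 8, -0.005, 0.05, -0.01, -1]
    - [8, 14, 8, -0.005, 0.05, -0.01, -1]
    - [4, 8, 4, 0, 0.03, 0, -1]
    - [0, 0, 0, 0, 0, 0, -1]

```text
t: 13.75
tcp_pos: [0.4021, 0.2869, 0.1285]
tool_rot: [-0.028, 0.987, -0.011, -0.159]
force: [0.7, -0.5, -0.6]
finger_gap: 0.221
```

```bash
python3 - <<'E'
from h import *
from station import manip
d=manip.snapshot('wrist'); cv2.imwrite('pics/w14.png',d['frame'][:,:,::-1]); np.save('w14.npy',d['world_from_camera'])
p,Rt=place(4.5,lift=60); plan(p,Rt,5);print(manip.sense()['q'].round(3))
E
```

```text
from [0.402  0.2862 0.1287] to [0.402  0.3179 0.0688] dist mm 67.8 rot [-0.013  0.036 -0.006] force [-0.3 -0.3 -0.4] gap 0.22 t 13.8
total tool shift [-20.5  32.4  55.9]
[-4.1  6.5 11.2] [-0.003  0.007 -0.001]
[-4.2  6.4 11.2] [-0.003  0.007 -0.001]
[-4.3  6.4 11.1] [-0.003  0.007 -0.001]
[-4.4  6.4 11.1] [-0.003  0.007 -0.001]
[-4.5  6.3 11.1] [-0.003  0.007 -0.001]
[ 0.345  0.623  1.657  0.083  1.175 -1.326]
```

View pics/w14.png

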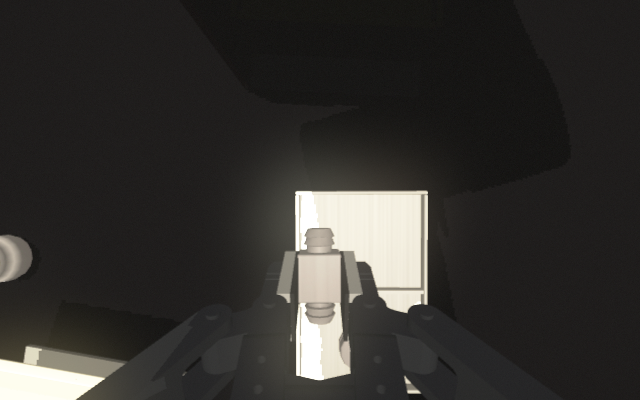

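```bash
python3 - <<'E'
from h import *
C['w14']=(WK,np.load('w14.npy'))
L=[[-.085,-.055,.014],[-.085,.055,.014],[0,.055,.014],[0,-.0,.014]]
print(proj('w14',loc(TR,L)).round(0))
o=np.array([[296,191],[428,191],[425,289]])
r=least_squares(lambda p:(proj('w14',loc(p,L[:3]))-o).ravel(),TR);print(r.x,r.fun.round(1))
# connector end points as seen if grasp assumption holds: tool frame centre at [0,0,-4.5], rel .357
from station import manip
s=manip.sense();Rt=R.from_quat(s['tool_rot'])
Rc=Rt*(R.from_euler('y',.357)*M).inv()
c=s['tcp_pos']+Rt.apply([0,0,-.0045])
for l in ((-22,0,0),(22,0,0),(-11,-10,10),(-11,10,10),(11,-10,10),(11,10,10),(-11,10,-10)): print(l,proj('w14',c+Rc.apply(np.array(l)/1e3)).round(0))
E
python3 - <<'E'
import cv2
a=cv2.imread('pics/w14.png')[210:340,250:390];cv2.imwrite('pics/w14c.png',cv2.resize(a,None,fx=4.4,fy=4.4,interpolation=cv2.INTER_CUBIC))
E
```

```text
[[292. 191.]
 [425. 191.]
 [424. 293.]
 [358. 292.]]
[0.44511206 0.32237242 0.05817555] [-1.1 -1.4 -0.7 -1.3  1.8  2.7]
(-22, 0, 0) [318. 226.]
(22, 0, 0) [318. 319.]
(-11, -10, 10) [296. 252.]
(-11, 10, 10) [341. 252.]
(11, -10, 10) [296. 301.]
(11, 10, 10) [341. 301.]
(-11, 10, -10) [338. 246.]
```

View pics/w14c.png

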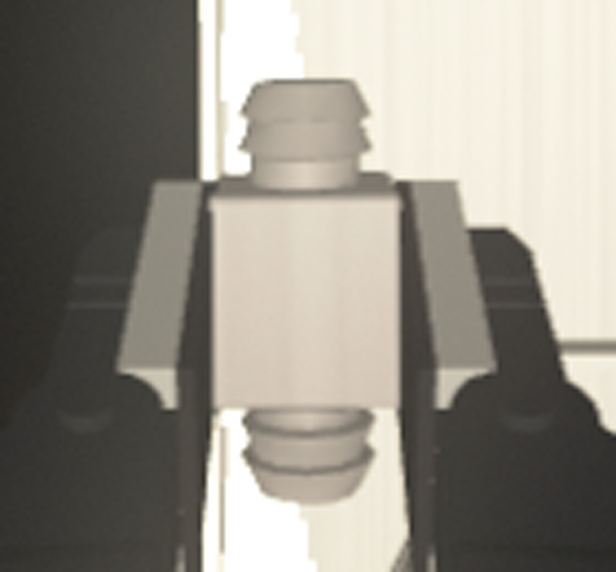

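Call:
servo_tool:
  motion:
    - [-4, 6, 10, -0.003, 0.007, 0, -1]
    - [-4, 7, 11, -0.003, 0.007, 0, -1]
    - [-4, 7, 11, -0.003, 0.007, 0, -1]
    - [-4, 6, 10, -0.003, 0.007, 0, -1]
    - [-4, 6, 8, 0, 0.007, 0, -1]
    - [0, 0, 3, 0, 0, 0, -1]
    - [0, 0, 0, 0, 0, 0, -1]

```text
t: 14.38
tcp_pos: [0.4017, 0.3171, 0.0662]
tool_rot: [-0.026, 0.984, -0.007, -0.176]
force: [-1.2, -0.1, -1.6]
finger_gap: 0.216
```

```bash
sed -i 's/^TR=.*/TR=[.4455,.3215,.060]/' h.py; python3 - <<'E'
from h import *
p,Rt=place(4.5,lift=15); plan(p,Rt,4)
E
```

```text
from [0.4017 0.3171 0.0662] to [0.4015 0.3189 0.0238] dist mm 42.5 rot [-0.002  0.002 -0.008] force [-1.2 -0.1 -1.6] gap 0.216 t 14.38
total tool shift [-14.7   2.   39.8]
[-3.7  0.5  9.9] [-0.     0.001 -0.002]
[-3.7  0.5  9.9] [-0.     0.001 -0.002]
[-3.7  0.5  9.9] [-0.     0.001 -0.002]
[-3.7  0.5  9.9] [-0.     0.001 -0.002]
```

Call:
servo_tool:
  motion:
    - [-3, 1, 9, 0, 0, 0, -1]
    - [-3, 0, 9, 0, 0, -0.003, -1]
    - [-3, 0, 8, 0, 0, -0.003, -1]
    - [-3, 0, 6, 0, 0, 0, -1]
    - [-1, 0, 3, 0, 0, 0, -1]
    - [0, 0, 0, 0, 0, 0, -1]

```text
t: 14.88
tcp_pos: [0.4021, 0.3176, 0.0253]
tool_rot: [-0.029, 0.984, -0.006, -0.176]
force: [-0.3, 0.1, -0.8]
finger_gap: 0.221
```

```bash
python3 - <<'E'
from h import *
from station import manip
p,Rt=place(4.5); plan(p,Rt,4)
d=manip.snapshot('wrist'); cv2.imwrite('pics/w15.png',d['frame'][:,:,::-1]); np.save('w15.npy',d['world_from_camera'])
E
```

```text
from [0.4021 0.3176 0.0253] to [0.4015 0.3189 0.0088] dist mm 16.6 rot [-0.002  0.003 -0.002] force [-0.3  0.1 -0.8] gap 0.221 t 14.88
total tool shift [-5.3  1.4 15.6]
[-1.3  0.3  3.9] [-0.     0.001 -0.   ]
[-1.3  0.3  3.9] [-0.     0.001 -0.   ]
[-1.3  0.3  3.9] [-0.     0.001 -0.   ]
[-1.3  0.3  3.9] [-0.     0.001 -0.   ]
```

View pics/w15.png

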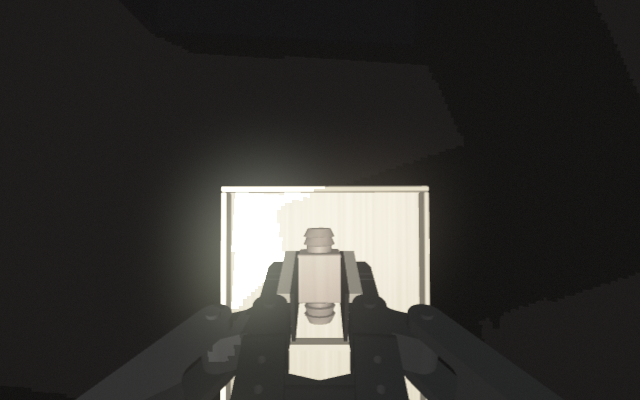

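Call:
servo_tool:
  motion:
    - [-1, 0, 3, 0, 0, 0, -1]
    - [-1, 0, 3, 0, 0, 0, -1]
    - [-1, 0, 3, 0, 0, 0, -1]
    - [-1, 0, 2, 0, 0, 0, -1]
    - [0, 0, 1, 0, 0, 0, -1]
    - [0, 0, 0, 0, 0, 0, -1]

```text
t: 15.43
tcp_pos: [0.4027, 0.3178, 0.0126]
tool_rot: [-0.029, 0.984, -0.006, -0.175]
force: [0.0, 0.6, -1.3]
finger_gap: 0.222
```

```bash
python3 - <<'E'
from h import *
p,Rt=place(4.5); plan(p,Rt,1)
E
```

```text
from [0.4027 0.3178 0.0126] to [0.4015 0.3189 0.0088] dist mm 4.2 rot [-0.001  0.006 -0.002] force [ 0.   0.6 -1.3] gap 0.222 t 15.43
total tool shift [-0.3  1.1  4. ]
[-0.3  1.1  4. ] [-0.001  0.006 -0.002]
```

Call:
servo_tool:
  motion:
    - [0, 0, 1.5, 0, 0, 0, -1]
    - [0, 0, 1.5, 0, 0, 0, -1]
    - [0, 0, 1, 0, 0, 0, -1]
    - [0, 0, 0, 0, 0, 0, -1]

```text
t: 15.77
tcp_pos: [0.4018, 0.318, 0.0093]
tool_rot: [-0.029, 0.984, -0.006, -0.174]
force: [0.1, -0.7, -1.6]
finger_gap: 0.219
```

Call:
servo_tool:
  motion:
    - [0, 0, 1, 0, 0, 0, -1]
    - [0, 0, 1, 0, 0, 0, -1]
    - [0, 0, 0, 0, 0, 0, -1]

```text
t: 16.02
tcp_pos: [0.402, 0.318, 0.0095]
tool_rot: [-0.029, 0.984, -0.005, -0.173]
force: [0.0, -0.5, -1.7]
finger_gap: 0.216
```

Call:
servo_tool:
  motion:
    - [0, 0, 2, 0, 0, 0, -1]
    - [0, 0, 1, 0, 0, 0, -1]

```text
t: 16.18
tcp_pos: [0.4022, 0.3181, 0.0092]
tool_rot: [-0.029, 0.985, -0.005, -0.173]
force: [-0.3, -0.3, 5.3]
finger_gap: 0.219
```

```bash
python3 - <<'E'
from station import manip
import cv2
s=manip.sense();print(s['tcp_pos'],s['force'])
f=manip.snapshot('scene')['frame'][:,:,::-1][310:390,280:400]
cv2.imwrite('pics/s16.png',cv2.resize(f,None,fx=6,fy=6,interpolation=cv2.INTER_CUBIC))
d=manip.snapshot('wrist'); cv2.imwrite('pics/w16.png',cv2.resize(d['frame'][200:360,220:440,::-1],None,fx=3.5,fy=3.5))
E
```

```text
[0.4021841  0.31812651 0.00918081] [-0.26073535 -0.29308194  5.30349261]
```

View pics/w16.png

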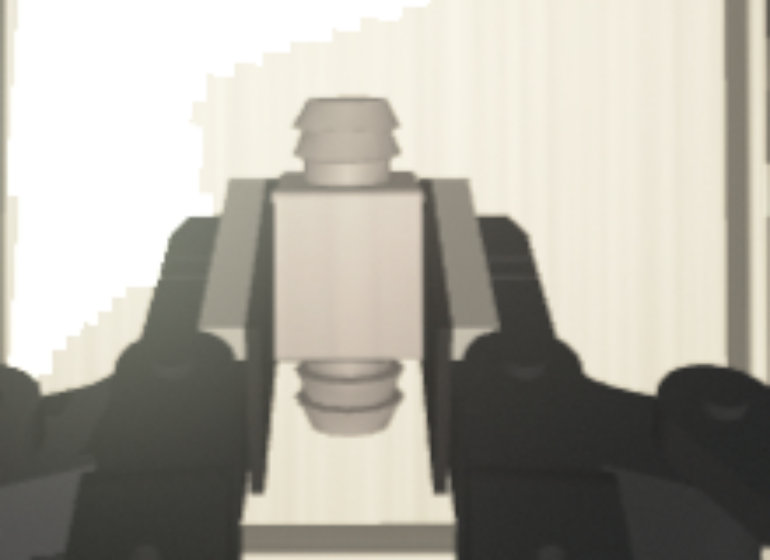

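Contact is at the expected height: 5 N, with the TCP at 9.2 mm against 8.8 mm planned. Now I open slowly.

Call:
servo_tool:
  motion:
    - [0, 0, 0, 0, 0, 0, -0.55]
    - [0, 0, 0, 0, 0, 0, -0.48]
    - [0, 0, 0, 0, 0, 0, -0.4]
    - [0, 0, 0, 0, 0, 0, -0.25]
    - [0, 0, 0, 0, 0, 0, -0.1]
    - [0, 0, 0, 0, 0, 0, 0]

```text
t: 16.78
tcp_pos: [0.4018, 0.3182, 0.0087]
tool_rot: [-0.029, 0.985, -0.005, -0.173]
force: [-1.0, 0.8, 0.0]
finger_gap: 0.502
```

Call:
servo_tool:
  motion:
    - [0, 0, -4, 0, 0, 0, 0]
    - [0, 0, -8, 0, 0, 0, 0]
    - [0, 0, -14, 0, 0, 0, 0]
    - [0, 0, -18, 0, 0, 0, 0]
    - [0, 0, -20, 0, 0, 0, 0]
    - [0, 0, -20, 0, 0, 0, 0]
    - [0, 0, -16, 0, 0, 0, 0]
    - [0, 0, 0, 0, 0, 0, 0]

```text
t: 17.45
tcp_pos: [0.4372, 0.32, 0.1085]
tool_rot: [-0.029, 0.984, -0.006, -0.174]
force: [0.6, -0.2, -0.2]
finger_gap: 0.5
```

```bash
python3 - <<'E'
from h import *
from station import manip
d=manip.snapshot('wrist'); cv2.imwrite('pics/w17.png',d['frame'][:,:,::-1]); np.save('w17.npy',d['world_from_camera'])
where()
plan(disp(-165,0,190),toolR(),8)
E
```

```text
disp [-198.5  201.6  107.4] tool tilt -0.348 bin angle if in contact(x17): 1.085 F [-0.1  0.6  0.4] t 17.5
from [0.4361 0.3197 0.1074] to [0.4473 0.1156 0.19  ] dist mm 220.4 rot [-0.032 -0.352  0.167] force [-0.1  0.6  0.4] gap 0.498 t 17.5
total tool shift [  29.3 -204.5  -76.8]
[  3.7 -25.6  -9.6] [-0.004 -0.044  0.021]
[  2.7 -25.6  -9.8] [-0.004 -0.044  0.021]
[  1.7 -25.6 -10. ] [-0.004 -0.044  0.021]
[  0.7 -25.6 -10.2] [-0.004 -0.044  0.021]
[ -0.2 -25.5 -10.3] [-0.004 -0.044  0.021]
[ -1.2 -25.5 -10.4] [-0.004 -0.044  0.021]
[ -2.2 -25.4 -10.4] [-0.004 -0.044  0.021]
[ -3.2 -25.3 -10.4] [-0.004 -0.044  0.021]
```

View pics/w17.png

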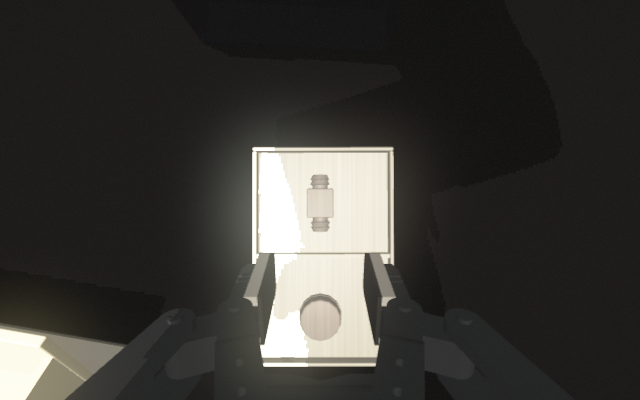

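```bash
python3 - <<'E'
from h import *
C['w2']=(WK,np.load('w2.npy'))
for n,uv in (('top',[261.2,153.2]),('w2',[335.5,150])):
    for z in (.08,.095,.11): 
        q=ray(n,uv,z);c,s=np.cos(D[2]),np.sin(D[2]);d=q[:2]-D[:2];print(n,z,(c*d[0]+s*d[1])*1e3,(-s*d[0]+c*d[1])*1e3)
E
```

```text
top 0.08 -57.769965770952496 -0.20928103162512132
top 0.095 -61.71224445318176 -2.6478865029308993
top 0.11 -65.65452313541115 -5.086491974236745
w2 0.08 -57.39919367304522 1.302639497958098
w2 0.095 -60.14137560011872 0.6064334719827532
w2 0.11 -62.88355752719212 -0.08977255399257936
```

Call:
servo_tool:
  motion:
    - [4, -20, -12, 0, -0.04, 0.02, -1]
    - [3, -25, -12, 0, -0.045, 0.02, -1]
    - [2, -25, -11, -0.005, -0.045, 0.02, -1]
    - [1, -25, -10, -0.005, -0.045, 0.02, -1]
    - [0, -25, -10, -0.005, -0.045, 0.02, -1]
    - [-1, -25, -8, -0.005, -0.045, 0.02, -1]
    - [-2, -20, -6, -0.005, -0.045, 0.02, -1]
    - [-2, -10, -4, -0.005, -0.03, 0.02, -1]
    - [0, 0, 0, 0, 0, 0, -1]

```text
t: 18.25
tcp_pos: [0.4385, 0.1384, 0.1776]
tool_rot: [0.052, 0.999, -0.002, -0.006]
force: [0.2, -0.4, 0.4]
finger_gap: 0.002
```

```bash
python3 snap.py 18; python3 - <<'E'
from h import *
from station import manip
plan(disp(-158,0,120),toolR(),4);print(manip.sense()['q'].round(3))
E
```

```text
disp [-174.8   23.8  177.1] tool tilt -0.011 bin angle if in contact(x17): 0.702 F [ 0.  -0.8  0.5] t 18.4
from [0.4401 0.1404 0.1771] to [0.4543 0.1148 0.12  ] dist mm 64.1 rot [-0.004 -0.011  0.009] force [ 0.  -0.8  0.5] gap -0.001 t 18.4
total tool shift [-17.3 -23.8  57. ]
[-4.3 -5.9 14.3] [-0.001 -0.003  0.002]
[-4.3 -5.9 14.3] [-0.001 -0.003  0.002]
[-4.3 -5.9 14.3] [-0.001 -0.003  0.002]
[-4.2 -5.9 14.3] [-0.001 -0.003  0.002]
[ 0.067  0.401  1.88  -0.002  0.872 -1.401]
```

View pics/w18.png

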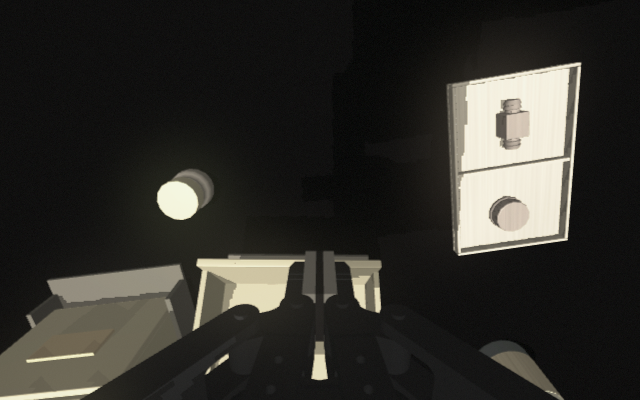

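Call:
servo_tool:
  motion:
    - [-1, -5, 10, 0, 0, 0, -1]
    - [-2, -6, 14, 0, 0, 0, -1]
    - [-2, -6, 14, 0, 0, 0, -1]
    - [-1, -5, 14, 0, 0, 0, -1]
    - [0, -2, 14, 0, 0, 0, -1]
    - [0, 0, 12, 0, 0, 0, -1]
    - [0, 0, 4, 0, 0, 0, -1]
    - [0, 0, 0, 0, 0, 0, -1]

```text
t: 19.07
tcp_pos: [0.447, 0.123, 0.0871]
tool_rot: [0.044, 0.999, -0.0, -0.007]
force: [0.5, 0.0, -0.3]
finger_gap: 0.002
```

```bash
python3 - <<'E'
from h import *
plan(disp(-150,0,88),toolR(),1);where()
from station import manip
print(manip.sense()['q'].round(3))
E
```

```text
from [0.447  0.123  0.0871] to [0.4622 0.114  0.088 ] dist mm 17.7 rot [-0.001 -0.015  0.022] force [ 0.5  0.  -0.3] gap 0.002 t 19.07
total tool shift [-16.   -7.7  -1.1]
[-16.   -7.7  -1.1] [-0.001 -0.015  0.022]
disp [-166.1    7.3   87.1] tool tilt -0.015 bin angle if in contact(x17): 1.107 F [ 0.5  0.  -0.3] t 19.07
[ 2.600e-02  5.720e-01  1.946e+00  1.000e-03  6.380e-01 -1.457e+00]
```

Call:
servo_tool:
  motion:
    - [-8, -2, 0, 0, 0, 0, -1]
    - [-8, -2, 0, 0, 0, 0.01, -1]
    - [-8, -1, -2, 0, 0, 0.01, -1]
    - [-8, -1, -3, 0, 0, 0, -1]
    - [-8, 0, -3, 0, 0, 0, -1]
    - [-8, 0, -3, 0, 0, 0, -1]
    - [-8, 0, -3, 0, 0, 0, -1]

```text
t: 19.65
tcp_pos: [0.4893, 0.1144, 0.1014]
tool_rot: [0.054, 0.998, -0.0, -0.028]
force: [-3.8, 1.0, 3.6]
finger_gap: 0.001
```

```bash
python3 - <<'E'
from h import *
where()
E
```

```text
disp [-123.1    3.4  101.4] tool tilt -0.055 bin angle if in contact(x17): 0.791 F [-3.8  1.   3.6] t 19.65
```

Call:
servo_tool:
  motion:
    - [-8, 0, -2, 0, -0.01, 0, -1]
    - [-8, 0, -2, 0, -0.01, 0, -1]
    - [-8, 0, -2, 0, -0.01, 0, -1]
    - [-8, 0, -2, 0, -0.01, 0, -1]
    - [-8, 0, -2, 0, 0, 0, -1]
    - [-8, 0, -2, 0, 0, 0, -1]

```text
t: 20.15
tcp_pos: [0.5419, 0.1085, 0.1152]
tool_rot: [0.055, 0.998, -0.001, -0.005]
force: [-1.4, 0.5, -1.5]
finger_gap: 0.002
```

```bash
python3 - <<'E'
from h import *
where()
E
```

```text
disp [-70.2   3.3 115.2] tool tilt -0.011 bin angle if in contact(x17): 0.271 F [-1.4  0.5 -1.5] t 20.15
```

Call:
servo_tool:
  motion:
    - [-6, 0, 0, 0, 0, 0, -1]
    - [-8, 0, 0, 0, 0, 0, -1]
    - [-12, 0, 0, 0, 0, 0, -1]
    - [-12, 0, 0, 0, 0, 0, -1]

```text
t: 20.48
tcp_pos: [0.5407, 0.1084, 0.1124]
tool_rot: [0.054, 0.997, -0.001, -0.054]
force: [-23.6, 2.8, 18.8]
finger_gap: 0.001
```

```bash
python3 snap.py 19
```

```text
disp [-71.4   3.  112.2] tool tilt -0.107 bin angle if in contact(x17): 0.291 F [-23.7   2.2  17.7] t 20.63
```

View pics/w19.png

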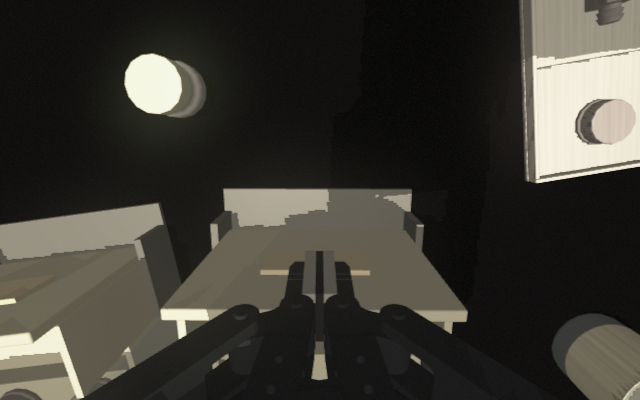

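Call:
servo_tool:
  motion:
    - [6, 0, 0, 0, 0.02, 0, -1]
    - [12, 0, 0, 0, 0.02, 0, -1]
    - [18, 0, -4, 0, 0.02, 0, -1]
    - [20, 0, -15, 0, 0.02, 0, -1]
    - [15, 0, -20, 0, 0, 0, -1]
    - [10, 0, -22, 0, 0, 0, -1]
    - [0, 0, -22, 0, 0, 0, -1]
    - [0, 5, -20, 0, 0, 0, -1]
    - [0, 20, -10, 0, 0, 0, -1]
    - [0, 30, 0, 0, 0, 0, -1]
    - [0, 30, 0, 0, 0, 0, -1]
    - [0, 0, 0, 0, 0, 0, -1]

```text
t: 21.63
tcp_pos: [0.4946, 0.2019, 0.2474]
tool_rot: [0.058, 0.995, 0.003, -0.086]
force: [0.8, -0.4, 0.7]
finger_gap: 0.003
```

```bash
python3 snap.py 20; python3 - <<'E'
from station import manip
import cv2
cv2.imwrite('pics/s21.png',manip.snapshot('scene')['frame'][:,:,::-1]); cv2.imwrite('pics/t21.png',manip.snapshot('top')['frame'][:,:,::-1])
E
```

```text
disp [-128.4   86.7  246.3] tool tilt -0.176 bin angle if in contact(x17): 0.358 F [ 0.  -0.2 -0.5] t 21.78
```

View pics/scene20.png

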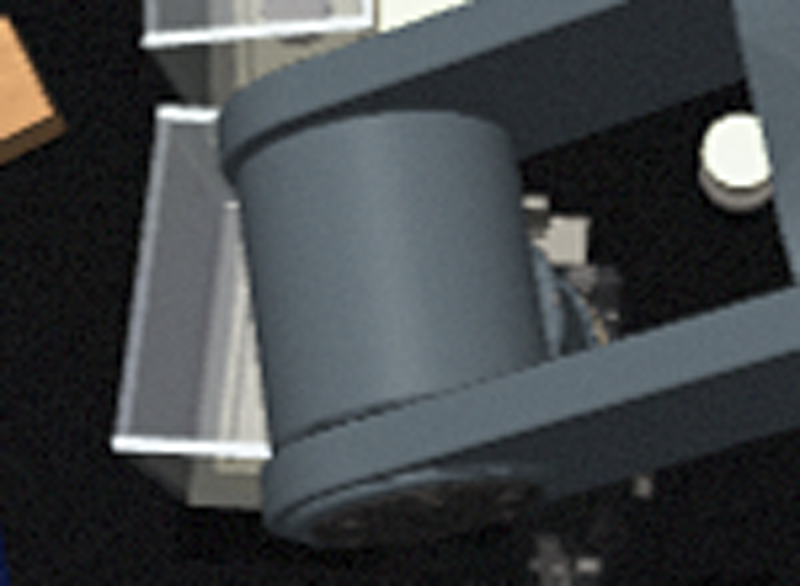

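View pics/w20.png

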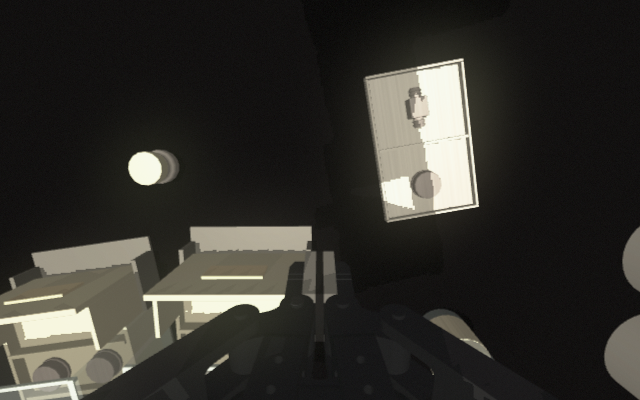

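View pics/s21.png

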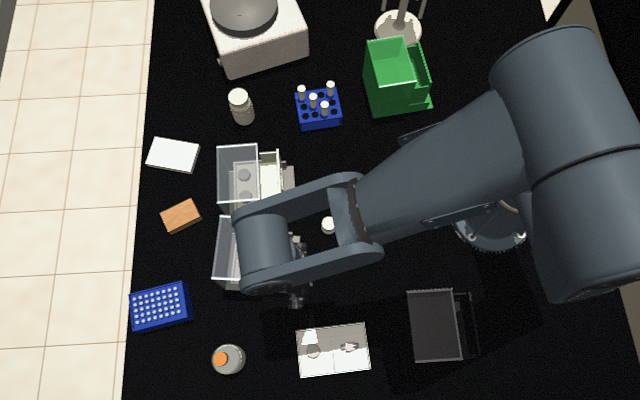

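Call:
servo_tool:
  motion:
    - [10, 35, -5, 0, 0, 0, -1]
    - [10, 35, -5, 0, 0, 0, -1]
    - [10, 35, -5, 0, 0, 0, -1]
    - [10, 35, 0, 0, 0, 0, -1]
    - [10, 35, 0, 0, 0, 0, -1]
    - [10, 35, 0, 0, 0, 0, -1]
    - [10, 35, 0, 0, 0, 0, -1]
    - [15, 30, 0, 0, 0, 0, -1]
    - [20, 20, 0, 0, 0, 0, -1]
    - [20, 0, 0, 0, 0, 0, -1]
    - [0, 0, 0, 0, 0, 0, -1]
    - [0, 0, 0, 0, 0, 0, -1]

```text
t: 22.88
tcp_pos: [0.4145, 0.5048, 0.2748]
tool_rot: [0.073, 0.993, -0.002, -0.092]
force: [0.4, 0.5, 0.2]
finger_gap: -0.001
```

```bash
python3 - <<'E'
from station import manip
import cv2,numpy as np
s=manip.sense();print(s['tcp_pos'],s['t'])
t=manip.snapshot('top')['frame'][:,:,::-1]; f=manip.snapshot('scene')['frame'][:,:,::-1]
cv2.imwrite('pics/t22.png',t); cv2.imwrite('pics/s22.png',f)
o=[]
a=np.hstack([cv2.imread('pics/top0.png')[75:185,220:380],t[75:185,220:380]]);cv2.imwrite('pics/cmp_t.png',cv2.resize(a,None,fx=2.5,fy=2.5,interpolation=cv2.INTER_CUBIC))
a=np.hstack([cv2.imread('pics/scene0.png')[205:300,200:310],f[205:300,200:310]]);cv2.imwrite('pics/cmp_s.png',cv2.resize(a,None,fx=3.6,fy=3.6,interpolation=cv2.INTER_CUBIC))
E
```

```text
[0.4144621  0.50482326 0.27477392] 22.8833
```

View pics/cmp_t.png

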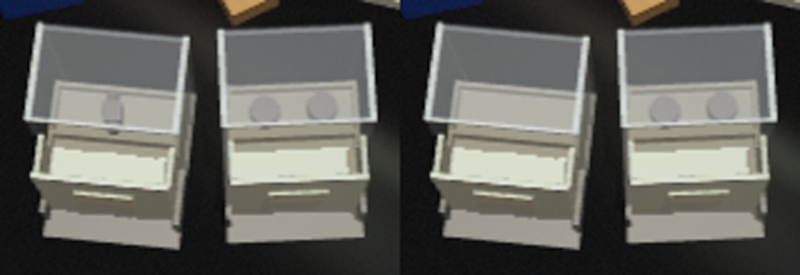

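View pics/cmp_s.png

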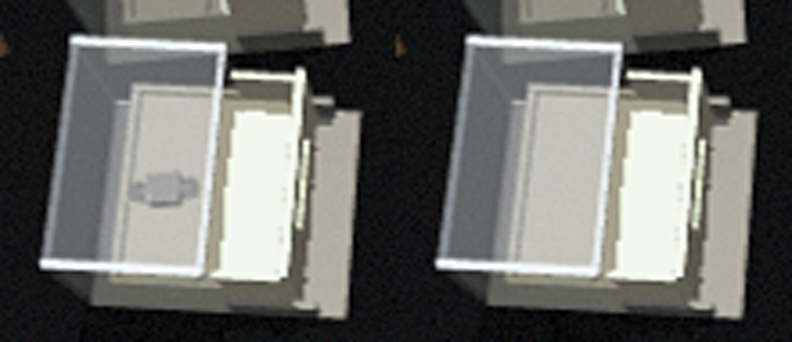

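View pics/t22.png

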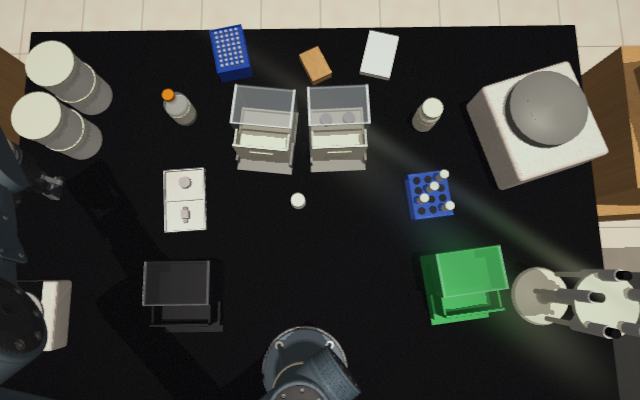

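The bin looks the same as at the start (shut), and the connector is in the tray at (185,214). The jar (298,200), bottle and flask are where they were.

```bash
python3 -c "
from station import manip
print(manip.sign_off())"
```

```text
the job is handed in; nothing more can be done
None
```

The job is handed in at about 23 s: the connector lies in the tray's empty compartment and its bin is shut again.

- **Tipping:** I pulled the left white bin forward until its stop (lip and ridge positions fit about 0.75 rad).
- **Placing:** I took the connector out of the back compartment and lowered it until it touched the tray floor (about 5 N, at the expected height). I then opened the fingers slowly and withdrew.
- **Shutting:** I pushed the bin shut against its stop, with about 30 N total on the fingers.

**Last checks:** The top and scene views show the bin as it was at the start, and empty. The connector lies flat in the tray. The other bin, jar, bottle, flask, tray cap and rack look unmoved.

**What disagreed or went wrong:**
- The scene and top cameras disagreed by about 5 mm in y. I settled this with the wrist camera.
- During the pull the wrist ran into a joint limit when tilted about 0.5 rad. The tool drifted sideways by up to about 1 cm inside the bin, so I went back to a vertical tool and finished the pull that way.

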